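Load rocking saddles into a blow-off bay

TASK

Load the air blow-off bay: with its door still open, first lower the carrier plate fully down onto the bay's two dowels, then stop each rocking round-backed saddle, turn it over and set it wide foot down, at rest, fully on the carrier plate (any free spot, any direction). When every saddle is on the plate, push the bay's door shut until it snaps home on its catch. Leave the valves and the wrench where they are.

Things in the scene. Friction and masses are not known exactly. Their poses are not given: they have to be found in the camera images.
- bay: open-topped blow-off bay, fixed, place and yaw vary: grey slab 158 (x) x 214 (y) x 12 mm; white walls 6 mm thick, 78 mm high on its -x, +x and -y edges, 152 mm clear between the first two; a door on the +y end; outside the -x, +y corner a dark catch block 26 x 24 x 78 mm high. Origin: centre of the slab's underside, z up. The rest is told at bay_nest
- bay_nest (a point): centre of the slab's top, 12 mm above the table, axes as the bay's. Two steel dowels, 10 mm across, stand at x = -46 and +46 mm, y = 0 from here, 15 mm tall, the last 5 mm tapered to 5 mm. A seated carrier has its origin here
- bay_door (a joint): angle of the white door (rad): 0 = shut on its catch, grows as it swings out to the bay's +y side about the upright hinge at its +x end; limit 1.4, starts at 0.6 to 1.2. 0.3 kg, swings freely with slight friction. A spring roller resists the last 0.1 rad with up to about 5 N at the free edge, then the door snaps to 0 and holds; left short of that it stays ajar
- door_hinge (a point): the door's hinge axis, at the height of its upper edge (78 mm above the table). The panel reaches 145 mm from it, is 6 mm thick and spans 16 to 78 mm above the table
- door_edge (a point): upper corner of the door's free edge, on its outer face, 145 mm from the hinge axis. Turns with the door: x runs from the free edge to the hinge, y outwards from the door
- carrier: aluminium plate 116 (x) x 150 (y) x 8 mm, 0.38 kg, flat on the table. Origin: centre of its underside, z up. Holes 12 mm across at x = -46 and +46 mm, y = 0 fit the dowels, either way round. Black grip blade in the middle: 40 (x) x 12 (y) mm, 8 to 42 mm above the underside. A saddle fits in each quarter: x = +-27, y = +-49 mm, its length along the plate's y
- saddle1: aluminium prism 40 mm long, 0.11 to 0.2 kg, one of 2 or 3 alike. Origin: centre of the wide foot; x along the length (end faces at +-20 mm), y across the foot, z from the foot into the part. Section (y, z) mm: foot (-23, 0) to (23, 0), narrow back (23, 0) to (23, 34.6), then one arc of radius 36 about (13, 0) back to (-23, 0); top at z = 36
- saddle2: another saddle like saddle1. They start rocking on the arc; there they settle turned +148 deg about their x from the foot-down attitude. Turned from there about x in the negative sense (over the edge y = -23, which lies lower) by more than about 90 deg they tip onto the foot; turned less they rock back. They can also stand on the narrow back, which is wrong
- saddle3: another saddle like saddle1; any one of the three may be absent
- saddle1_com (a point): centre of mass of saddle1, at y = 3, z = 16 mm in its frame (the same in the others); 17 mm above the table when it lies on the arc. A good point to pinch between the end faces
- valve1: bystander: small steel valve with a yellow handle, 70 mm long, 72 mm high; leave alone. Origin: centre of its underside
- valve2: bystander: another such valve; leave alone
- wrench: bystander: steel wrench lying on the table; leave alone
There are look-alikes about, which are no part of the job. There is more than one size of the carrier; the job needs the largest.

How it is judged:
By the outcome, as a careful person would: the job done as asked, in the order asked, and still so for the second after the job is handed in, with the robot touching nothing.
Of saddle1, saddle2, saddle3 only 2 to 3 are there at a start; the rules pass over those that are not, and their reading is None.
At some moment in a run one of saddle1, saddle2, saddle3 may be knocked a few centimetres aside while the robot is not near it.
Once in a run the grip may slacken for a moment while it holds something.
It also fails if it takes over 210 s, if anything falls off the work surface, if the arm or the gripper's body presses on something with over 40 N, if the wrist force passes 120 N, or if a joint passes its speed limit or range.

ROBOT

A 6-joint arm with a two-finger parallel gripper is mounted at the origin on the work surface. World frame = base frame: x ahead of the robot, y to its left, z up, the work surface at z = 0. Lengths are in m, angles in rad, forces in N, time in s.
With the tool pointing down it reaches from about 0.35 to 0.875 m from the base axis. Payload 4.2 kg.
Tool frame: the origin (TCP) lies at the very end of the fingers, on their centre line; the grasp point (between the pads) lies 19 mm behind it (r.hold_point_z is the distance from the TCP to the grasp point, in m); z points along the fingers, y is the direction in which the jaws open and shut (so a half turn about z gives the same grasp; the last joint's range is limited). The gripper opens to 87 mm and grips with 3 to 60 N. Pads are 19 mm wide; open, the fingers measure 117 mm over their backs; the gripper's body (75 mm by 190 mm) begins 51 mm behind the grasp point.
Start: joints at [1.428, 0.385, 0.008, 0, -1.194, -0.259], TCP at [0.244, 0.575, 0.197] pointing down, gripper open.
Joint ranges: [-3.14, 3.14], [-1.21, 2.06], [-1.07, 1.41], [-3.16, 2.05], [-2.99, -0.16], [-3.1, 3.1]. Speed limits (rad/s): [2.79, 2.79, 3.14, 3.14, 3.14, 3.14].

INTERFACE

Orientations are given as a 3x3 rotation matrix whose columns are the frame's x, y, z axes.
In Python, from workcell import r, viewer gives the robot as it stands.
- The arm moves only by the tool play_rows, never from a script. Its argument "motion" is a list of rows, each a list of 2 entries, a list of its own where there are three numbers: the shift along the tool's x, y, z scaled (see below), then the turn about the tool's z scaled (see below). In form: [[[x, y, z], turn], ...]. A call has 1 to 5 rows; each row is the pose to reach, as a shift and turn from the pose commanded when the call began, along the tool's axes at that moment, turning the shorter way round; what a row does not reach only later rows make up. The controller multiplies each number of a shift by 750 mm and each number of a turn by 360 degrees. A row lasts 1/8 s, in which the tool goes at most 62.5 mm and 10.7 degrees, less where a joint would pass 70% of its speed; a pose out of reach is approached as far as the arm can. A call with a number of a shift or a turn outside -1 to 1 is refused whole. A call with a gripper value outside its range is refused whole. "gripper" is the opening, from -1 (shut) to 1 (fully open), so that 0 is half open, set as the call begins (left out, the last holds). The fingers move at their own pace and stop on an object; "force" is the grip in N (left out, the last holds). Time passes only in rows, so rows that repeat a pose let the fingers close. It gives the time, the measured TCP pose, the force and the opening at its end, in the units of the state.
- r.get_obs(): the state, without advancing time (a new reading comes with each control period).
- viewer.snapshot(name): name is "side" or "top"; returns the picture (400x640x3 uint8, red, green, blue); there is no depth.
- viewer.camera_info(name): a dict with "fov_y" (degrees; the focal length in pixels is half the picture's height over the tangent of half this angle, whatever the lens; pixels are square), "cx", "cy" (the principal point, pixels), "R" (3x3) and "t" (3): a world point X has camera coordinates R X + t. Camera axes: x right, y down, z forward; pixel columns grow to the right and rows downward; lengths in m; the calibration is good to about 2 mm. A picture is of the moment at which its call begins. camera_info takes no time and is no camera call.
- r.finish_job(): hands the job in, once; it reports no verdict.
The state is a dict: "time_s": time; "q": joint angles; "qvel": joint speeds; "joint_torque": joint torques, N m; "position": TCP position; "tool_rot": TCP orientation; "wrist_force": force on the tool from outside, world axes, zero at the start; "moment": the same for the moment, N m; "gripper_width": opening from 0.0 (shut) to 1.0 (fully open).
Only numpy, scipy, OpenCV 4.12 (cv2) and the standard library are available. Lean on these libraries where they do the work, as an engineer would, in place of code of your own. Each camera call takes 0.05 s, during which the arm holds its last target. There are 200 camera calls.

## Working session

There is one attempt and no reset: what is moved stays moved. The work goes in short steps, Python scripts to look and compute and a tool call to move; the robot and the scene stay as the last step left them, time stands still between calls to the robot, and variables do not carry over. Pictures are saved under pics/ and viewed, about 12 in all and at most 16, crops included, and the job is handed in when it is done.

Besides the shell and the picture viewer there is one more tool, called after ">>>" in YAML: its name, and indented under it one key for each argument. play_rows: Moves the arm, as the interface text tells. Its arguments: {"type":"object","properties":{"motion":{"type":"array","items":{"type":"array"}},"gripper":{"type":"number"},"force":{"type":"number"}},"required":["motion"]}

```bash
mkdir -p pics; ls; cat > h.py <<'E'
import numpy as np, cv2
from workcell import r, viewer
def snap(name,fn,crop=None,scale=1):
    im=viewer.snapshot(name); np.save('last_'+name+'.npy',im)
    save(im,fn,crop,scale); return im
def save(im,fn,crop=None,scale=1):
    if crop: x0,y0,x1,y1=crop; im=im[y0:y1,x0:x1]
    im=cv2.resize(im,None,fx=scale,fy=scale,interpolation=cv2.INTER_CUBIC)
    cv2.imwrite('pics/'+fn+'.png',im[:,:,::-1])
def cam(name):
    c=viewer.camera_info(name); f=200/np.tan(np.radians(c['fov_y'])/2); return c,f
def proj(name,X):
    c,f=cam(name); p=np.array(c['R'])@np.array(X,float)+np.array(c['t']); return np.array([c['cx']+f*p[0]/p[2],c['cy']+f*p[1]/p[2]])
def unproj(name,u,v,z):
    c,f=cam(name); R=np.array(c['R']);t=np.array(c['t'])
    d=R.T@np.array([(u-c['cx'])/f,(v-c['cy'])/f,1]); o=-R.T@t
    return o+d*(z-o[2])/d[2]
E
python3 - <<'E'
from h import *
for n in('side','top'):
    print(n,viewer.camera_info(n)); snap(n,n+'0',None,1.25)
o=r.get_obs(); print(o['tool_rot'],o['position'],o['time_s'],r.hold_point_z)
E
```

```text
pics
side {'fov_y': 46.08847870439932, 'cx': 315.8340347030741, 'cy': 197.983771089182, 'R': array([[-0.99407304, -0.10821595, -0.01039688],
       [-0.06937487,  0.70508119, -0.70572491],
       [ 0.08370133, -0.70082082, -0.70840967]]), 't': array([0.5306515 , 0.12881827, 1.3005945 ])}
top {'fov_y': 55.64521787074257, 'cx': 319.0556633883893, 'cy': 195.5640764282788, 'R': array([[ 0.00930199, -0.99995477, -0.0019823 ],
       [-0.99729203, -0.00913256, -0.07297402],
       [ 0.07295262,  0.00265573, -0.99733187]]), 't': array([-0.05675074,  0.52844642,  0.87611789])}
[[ 9.20289122e-01 -3.91238395e-01 -6.70206136e-04]
 [-3.91238958e-01 -9.20287337e-01 -1.81508841e-03]
 [ 9.33500581e-05  1.93261687e-03 -9.99998128e-01]] [0.24418199 0.5746935  0.19569016] 0.1 0.0187
```

View pics/top0.png

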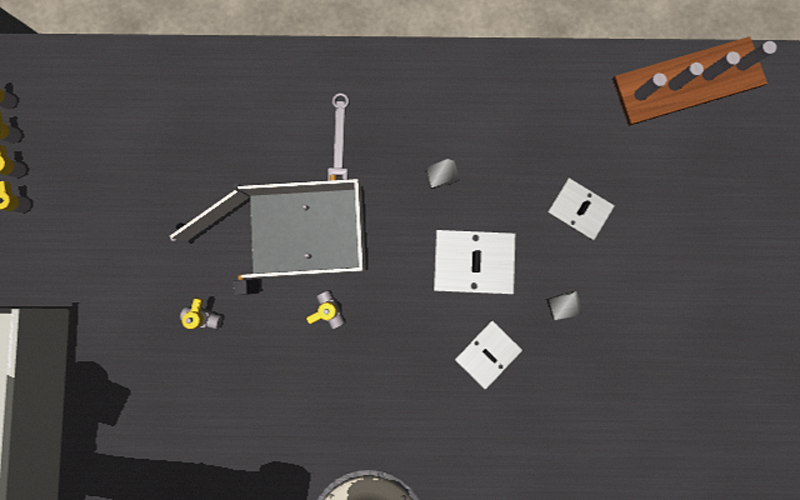

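View pics/side0.png

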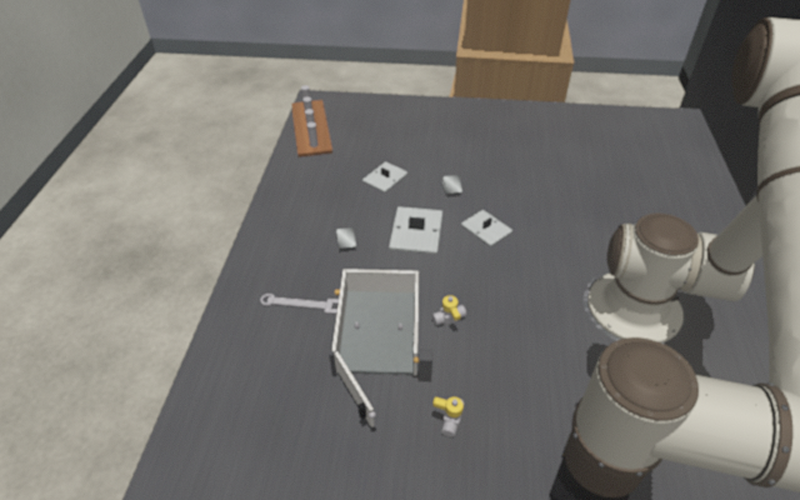

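```bash
python3 - <<'E'
from h import *
im=np.load('last_top.npy')
save(im,'cropA',(335,115,495,265),4); save(im,'cropB',(130,135,300,240),4.7)
E
```

```text
(no output)
```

View pics/cropA.png

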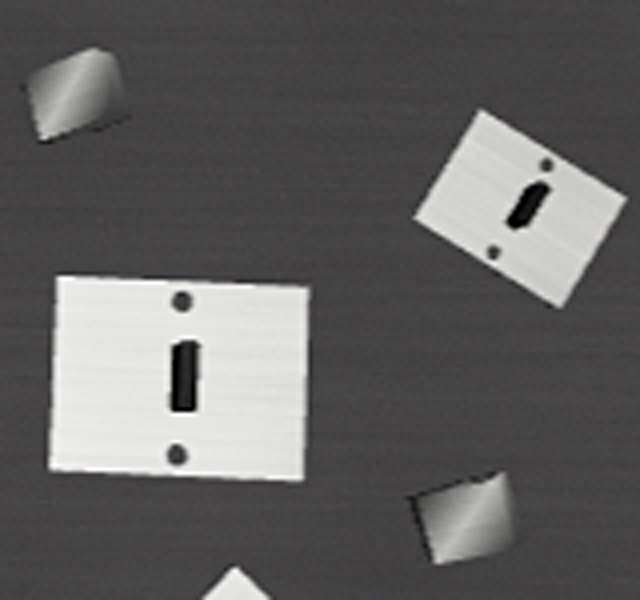

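View pics/cropB.png

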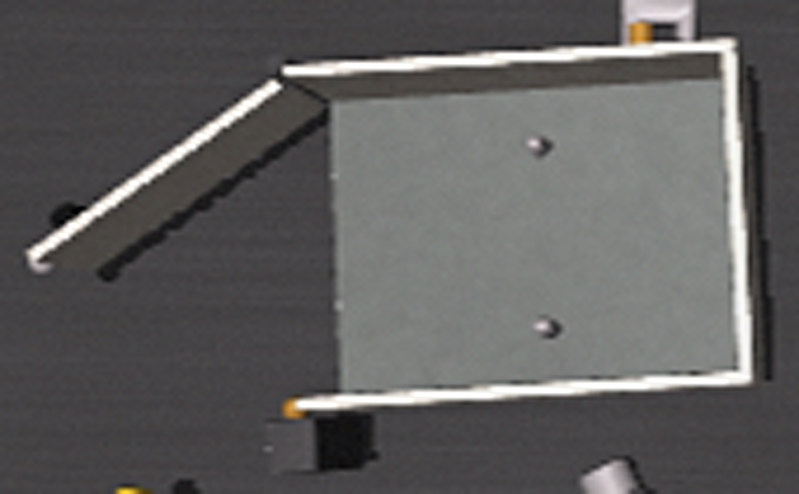

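The top view shows three carrier-like plates, in 800-px picture pixels: large at (475,262), small at (581,209) and (489,355). The saddles are at (443,173) and (563,305). The bay is at (300,230), with its door open to the left. The crop confirms that the large plate, about 253x195 crop px, is the 150x116 mm one. The other two are clearly smaller.

```bash
cat >> h.py <<'E'
from scipy.optimize import least_squares
def fit(pts,name='top'):
    """pts: list of (local xyz, pixel) -> x,y,yaw"""
    L=np.array([p[0] for p in pts],float);P=np.array([p[1] for p in pts],float)
    def res(s):
        c,n=np.cos(s[2]),np.sin(s[2])
        W=np.c_[s[0]+c*L[:,0]-n*L[:,1],s[1]+n*L[:,0]+c*L[:,1],L[:,2]]
        return np.concatenate([proj(name,w)-p for w,p in zip(W,P)])
    x0=[*unproj(name,*P.mean(0),L[:,2].mean())[:2],0]
    s=least_squares(res,x0); return s.x,np.abs(s.fun).reshape(-1,2).max(1).round(1)
def rel(target,yaw=None,z=None):
    """shift in tool axes (units/750mm) to world TCP target; yaw = world direction of tool y"""
    o=r.get_obs(); R=o['tool_rot']; d=R.T@(np.array(target)-o['position'])
    out=[(d/0.75).round(4)]
    if yaw is not None:
        cur=np.arctan2(R[1,1],R[0,1]); dy=(yaw-cur+np.pi/2)%np.pi-np.pi/2
        out.append(round(-dy/(2*np.pi),4))  # tool z is down
    return out
E
python3 - <<'E'
from h import *
A=lambda u,v:(335+(u+.5)/4-.5,115+(v+.5)/4-.5)
B=lambda u,v:(130+(u+.5)/4.7-.5,135+(v+.5)/4.7-.5)
c,e=fit([((.046,0,.008),A(181,301)),((-.046,0,.008),A(177,455)),((.058,.075,.008),A(57,276)),((.058,-.075,.008),A(310,287)),((-.058,-.075,.008),A(303,481)),((-.058,.075,.008),A(49,470))])
print('carrier',c,e)
b,e=fit([((.046,0,.027),B(535,147)),((-.046,0,.027),B(544,328)),((.079,-.107,.078),B(736,40)),((-.079,-.107,.078),B(751,382))])
print('bay',b,e)
hin=unproj('top',*B(283,82),.078); print('hinge',hin,'edge',unproj('top',*B(32,256),.078))
print(rel([c[0],c[1],.15],c[2]+np.pi/2))
for k in ((443,173),(563,305)): print(unproj('top',k[0]/1.25,k[1]/1.25,.03))
E
```

```text
carrier [ 0.49869526 -0.19630658 -0.03587237] [0.3 0.1 0.2 0.5 0.1 0.2]
bay [0.55215446 0.1239887  0.06972045] [0.5 0.2 1.3 0.7]
hinge [0.61918602 0.23672829 0.078     ] edge [0.53534406 0.35210692 0.078     ]
[array([0.7145, 0.8132, 0.0626]), np.float64(-0.0583)]
[ 0.66417557 -0.13404359  0.03      ]
[ 0.41871174 -0.35646648  0.03      ]
```

>>> play_rows:
  motion:
    - [[0.053, 0.06, 0.005], 0]
    - [[0.106, 0.12, 0.01], 0]
    - [[0.159, 0.18, 0.015], 0]
    - [[0.212, 0.24, 0.02], 0]
    - [[0.264, 0.3, 0.023], 0]
  gripper: 1
  force: 40

```text
time_s: 0.72
position: [0.3386, 0.2885, 0.179]
tool_rot: [[0.921, -0.391, -0.0], [-0.391, -0.921, -0.001], [-0.0, 0.001, -1.0]]
wrist_force: [1.1, 0.8, -0.1]
gripper_width: 1.002
```

>>> play_rows:
  motion:
    - [[0.053, 0.06, 0.005], 0]
    - [[0.106, 0.12, 0.01], 0]
    - [[0.159, 0.18, 0.015], 0]
    - [[0.212, 0.24, 0.02], 0]
    - [[0.264, 0.3, 0.023], 0]

```text
time_s: 1.35
position: [0.433, 0.0043, 0.162]
tool_rot: [[0.92, -0.391, 0.0], [-0.391, -0.92, 0.0], [0.0, -0.0, -1.0]]
wrist_force: [1.8, 0.9, 0.5]
gripper_width: 0.999
```

>>> play_rows:
  motion:
    - [[0.053, 0.06, 0.005], 0]
    - [[0.106, 0.12, 0.01], -0.0291]
    - [[0.159, 0.18, 0.015], -0.0583]
    - [[0.1865, 0.2132, 0.0166], -0.0583]
    - [[0.1865, 0.2132, 0.0166], -0.0583]

```text
time_s: 1.98
position: [0.499, -0.1982, 0.1485]
tool_rot: [[0.999, -0.04, -0.002], [-0.04, -0.999, 0.0], [-0.002, -0.0, -1.0]]
wrist_force: [-0.1, 0.4, 0.3]
gripper_width: 1.004
```

```bash
python3 - <<'E'
from h import *
o=r.get_obs(); print(o['time_s'],o['position'],o['tool_rot'],o['gripper_width'],o['wrist_force'])
print(rel([.4987,-.1963,.012],-.0359+np.pi/2))
snap('top','t1'); snap('side','s1')
im=np.load('last_top.npy'); s=np.load('last_side.npy')
c=[cv2.resize(i[y-22:y+23,x-22:x+23],(380,380),interpolation=cv2.INTER_CUBIC) for i,x,y in((im,354,139),(im,451,244),)]
p=[proj('side',(.664,-.134,.02)),proj('side',(.419,-.356,.02))]; print(p)
d=[cv2.resize(s[int(y)-14:int(y)+15,int(x)-19:int(x)+19],(380,290),interpolation=cv2.INTER_CUBIC) for x,y in p]
cv2.imwrite('pics/sad.png',np.vstack([np.hstack(c),np.hstack(d)])[:600,:,::-1])
E
```

```text
1.975 [ 0.49897305 -0.19816782  0.14847239] [[ 9.99200520e-01 -3.99331316e-02 -1.91469797e-03]
 [-3.99330535e-02 -9.99202354e-01  7.90065335e-05]
 [-1.91632570e-03 -2.48363301e-06 -9.99998164e-01]] 1.0042388391436428 [-0.07973614  0.36787697  0.26536189]
[array([-1.00e-04, -2.50e-03,  1.82e-01]), np.float64(-0.0006)]
[array([278.14033348, 189.52232714]), array([361.45934761, 148.49139306])]
```

View pics/sad.png

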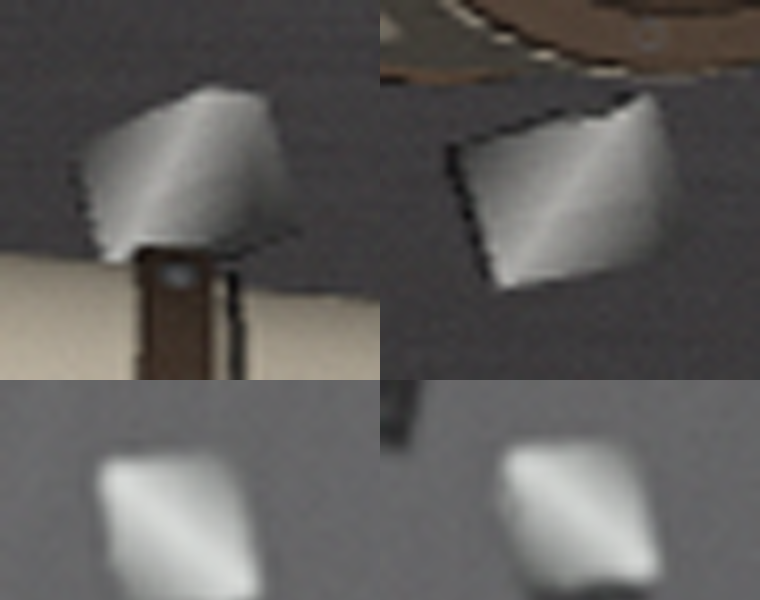

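The saddle crops show the foot (the streaked quad) up and tilted, with the low foot edge on the left (+y world) and the ridge and narrow back on the right (-y). So both must be rolled toward +y. I'll grip the carrier blade now.

>>> play_rows:
  motion:
    - [[0, -0.0025, 0.06], 0]
    - [[0, -0.0025, 0.12], 0]
    - [[0, -0.0025, 0.16], 0]
    - [[0, -0.0025, 0.182], 0]
    - [[0, -0.0025, 0.182], 0]

```text
time_s: 2.7
position: [0.4979, -0.1925, 0.0123]
tool_rot: [[0.999, -0.034, -0.003], [-0.034, -0.999, 0.0], [-0.003, -0.0, -1.0]]
wrist_force: [-0.1, 0.0, 0.4]
gripper_width: 1.001
```

>>> play_rows:
  motion:
    - [[0, 0, 0], 0]
    - [[0, 0, 0], 0]
    - [[0, 0, 0], 0]
    - [[0, 0, 0], 0]
    - [[0, 0, 0], 0]
  gripper: -1
  force: 40

```text
time_s: 3.32
position: [0.4992, -0.1939, 0.0133]
tool_rot: [[0.999, -0.036, 0.0], [-0.036, -0.999, -0.0], [0.0, 0.0, -1.0]]
wrist_force: [0.3, -0.1, -0.9]
gripper_width: 0.518
```

```bash
cat >> h.py <<'E'
def fitsad(pts,name='top',yaw0=0.,xy=(0.,0.)):
    """pts: list of (local y,z,x index) corner -> pixel. pose x,y (of foot centre), yaw of saddle x, phi"""
    def W(s,p):
        c,n=np.cos(s[3]),np.sin(s[3]); z0=13*n+36  # origin height over table on arc: arc centre at 36
        yy,zz=p[1]*c-p[2]*n, p[1]*n+p[2]*c
        h=36-13*n+zz
        C,S=np.cos(s[2]),np.sin(s[2])
        return np.array([s[0]+(C*p[0]-S*yy)/1e3,s[1]+(S*p[0]+C*yy)/1e3,h/1e3])
    f=lambda s:np.concatenate([proj(name,W(s,p))-q for p,q in pts]+[[ (s[3]-np.radians(148))*2]])
    s=least_squares(f,[*xy,yaw0,np.radians(148)]); return s.x,np.abs(s.fun).round(1)
E
python3 - <<'E'
from h import *
A=lambda u,v:(335+(u+.5)/4-.5,115+(v+.5)/4-.5)
C2=lambda u,v:(451-22+(u-380+.5)*45/380-.5,244-22+(v+.5)*45/380-.5)
C1=lambda u,v:(354-22+(u+.5)*45/380-.5,139-22+(v+.5)*45/380-.5)
# saddle x dir: low edge at +y' (when phi=148, local y=-23 -> +y'); y' ~ world +y => x' ~ world +x (image up)
for nm,pts,xy in (('A',[((20,-23,0),A(27,90)),((-20,-23,0),A(40,142)),((20,23,0),A(95,47))],(.664,-.134)),
 ('A2',[((20,-23,0),C1(80,165)),((20,23,0),C1(210,88)),((-20,-23,0),C1(107,262))],(.664,-.134)),
 ('B',[((20,-23,0),A(411,497)),((-20,-23,0),A(435,565)),((20,23,0),A(503,472))],(.42,-.356)),
 ('B2',[((20,-23,0),C2(455,150)),((-20,-23,0),C2(500,290)),((20,23,0),C2(650,95))],(.42,-.356))):
    s,e=fitsad(pts,xy=xy); print(nm,s[:2],np.degrees(s[2:]),e)
o=r.get_obs(); print(o['position'],o['gripper_width'],o['time_s'])
E
```

```text
A [ 0.6617808  -0.12805415] [ 19.20153655 155.36398521] [0.9 2.  1.3 0.7 0.5 1.2 0.3]
A2 [ 0.66414163 -0.12503467] [ 15.40981233 142.95742425] [0.5 2.3 0.1 0.1 0.6 2.2 0.2]
B [ 0.41778619 -0.35753306] [ 16.26469103 163.63138349] [1.3 0.3 0.3 0.6 1.6 0.9 0.5]
B2 [ 0.41714531 -0.35714272] [ 15.32753066 163.85352149] [1.1 0.7 0.6 0.5 1.7 1.1 0.6]
[ 0.49918323 -0.19386729  0.01334142] 0.518170988999977 3.325
```

>>> play_rows:
  motion:
    - [[0, 0, 0], 0]
    - [[0, 0, 0], 0]
    - [[0, 0, 0], 0]
    - [[0, 0, 0], 0]
    - [[0, 0, 0], 0]

```text
time_s: 3.95
position: [0.4991, -0.194, 0.0132]
tool_rot: [[0.999, -0.036, -0.0], [-0.036, -0.999, -0.0], [-0.0, 0.0, -1.0]]
wrist_force: [0.0, -1.6, -0.0]
gripper_width: 0.12
```

>>> play_rows:
  motion:
    - [[0, 0, -0.01], 0]
    - [[0, 0, -0.03], 0]
    - [[0, 0, -0.08], 0]
    - [[0, 0, -0.14], 0]
    - [[0, 0, -0.14], 0]

```text
time_s: 4.58
position: [0.5024, -0.1941, 0.1232]
tool_rot: [[0.999, -0.035, 0.011], [-0.035, -0.999, -0.001], [0.011, 0.001, -1.0]]
wrist_force: [0.7, 0.0, -4.1]
gripper_width: 0.119
```

```bash
python3 - <<'E'
from h import *
o=r.get_obs(); print(o['position'],o['gripper_width'],o['time_s'],o['wrist_force'])
b=[.55215,.124,.0697]
print(rel([b[0],b[1],.118],b[2]+np.pi/2))
E
```

```text
[ 0.50241471 -0.19413395  0.12316114] 0.11868681651077315 4.575 [ 6.67392011e-01  2.79576419e-04 -4.05809084e+00]
[array([ 0.0515, -0.4262,  0.007 ]), np.float64(-0.0166)]
```

>>> play_rows:
  motion:
    - [[0.004, -0.035, 0], 0]
    - [[0.009, -0.08, 0], 0]
    - [[0.015, -0.13, 0], 0]
    - [[0.021, -0.18, 0], 0]
    - [[0.026, -0.22, 0], 0]

```text
time_s: 5.2
position: [0.5234, -0.0281, 0.1173]
tool_rot: [[0.999, -0.035, -0.002], [-0.035, -0.999, 0.0], [-0.002, -0.0, -1.0]]
wrist_force: [0.3, -0.6, -3.7]
gripper_width: 0.122
```

>>> play_rows:
  motion:
    - [[0.005, -0.05, 0], 0]
    - [[0.011, -0.1, 0], 0]
    - [[0.018, -0.15, 0], -0.01]
    - [[0.0238, -0.19, 0], -0.0166]
    - [[0.0255, -0.2062, 0], -0.0166]

```text
time_s: 5.82
position: [0.5483, 0.1256, 0.1172]
tool_rot: [[0.998, 0.07, -0.002], [0.07, -0.998, -0.0], [-0.002, 0.0, -1.0]]
wrist_force: [-1.2, -0.2, -4.0]
gripper_width: 0.119
```

>>> play_rows:
  motion:
    - [[0, 0, 0], 0]
    - [[0, 0, 0], 0]

```text
time_s: 6.08
position: [0.5484, 0.1233, 0.1179]
tool_rot: [[0.998, 0.068, -0.001], [0.068, -0.998, -0.001], [-0.001, 0.0, -1.0]]
wrist_force: [-0.6, 0.5, -3.6]
gripper_width: 0.127
```

```bash
python3 - <<'E'
from h import *
o=r.get_obs(); print(o['position'],o['tool_rot'].round(4),o['gripper_width'],o['time_s'],o['wrist_force'])
im=snap('top','t2',(170,130,300,240),5.5)
s=snap('side','s2',(250,200,350,300),5.5)
E
```

```text
[0.54839172 0.12327322 0.11785059] [[ 9.977e-01  6.760e-02 -1.300e-03]
 [ 6.760e-02 -9.977e-01 -6.000e-04]
 [-1.400e-03  5.000e-04 -1.000e+00]] 0.12696024426592648 6.075 [-0.57367624  0.51019599 -3.59908478]
```

View pics/t2.png

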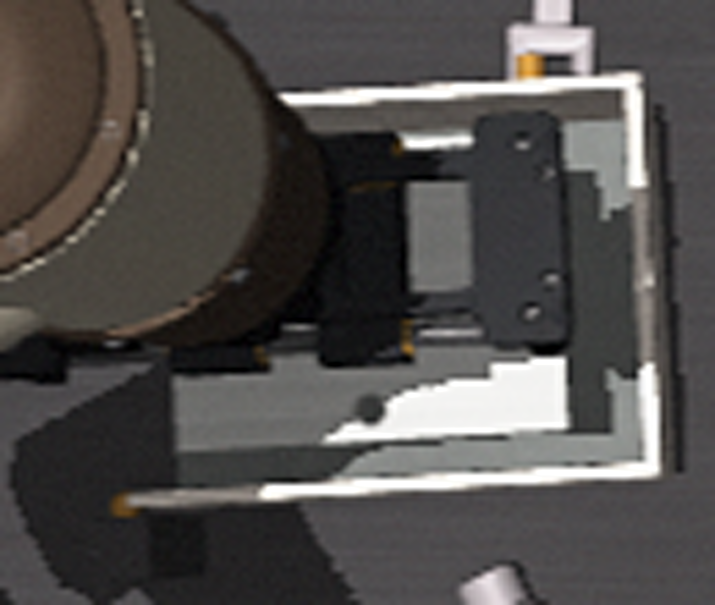

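```bash
python3 - <<'E'
from h import *
T=lambda u,v:(170+(u+.5)/5.5-.5,130+(v+.5)/5.5-.5)
B=lambda u,v:(130+(u+.5)/4.7-.5,135+(v+.5)/4.7-.5)
o=r.get_obs();R=o['tool_rot'];p=o['position']
for px in ((370,408),(568,430)):
    w=unproj('top',*T(*px),.1126); print('hand',(R.T@(w-p)*1e3).round(1))
d=[unproj('top',*B(*q),.027) for q in((536,146),(545,327))]
d=np.array(d); print('dowels',d.round(4),'dist',np.linalg.norm(d[0]-d[1]),'mid',d.mean(0),'yaw',np.arctan2(*(d[0]-d[1])[[1,0]]))
W=[unproj('top',*T(*q),.078) for q in((640,74),(660,473))]; W2=[unproj('top',*B(*q),.078) for q in((736,41),(751,382))]
print(W,W2)
E
```

```text
hand [-45.6  -1.3   5.5]
hand [-58.5  74.3   5.6]
dowels [[0.5974 0.1265 0.027 ]
 [0.5066 0.1198 0.027 ]] dist 0.0910335920984513 mid [0.55199323 0.12314377 0.027     ] yaw 0.07306504803642233
[array([0.64140908, 0.02288397, 0.078     ]), array([0.47990159, 0.01235311, 0.078     ])] [array([0.64077176, 0.0223217 , 0.078     ]), array([0.47925616, 0.01277738, 0.078     ])]
```

View pics/s2.png

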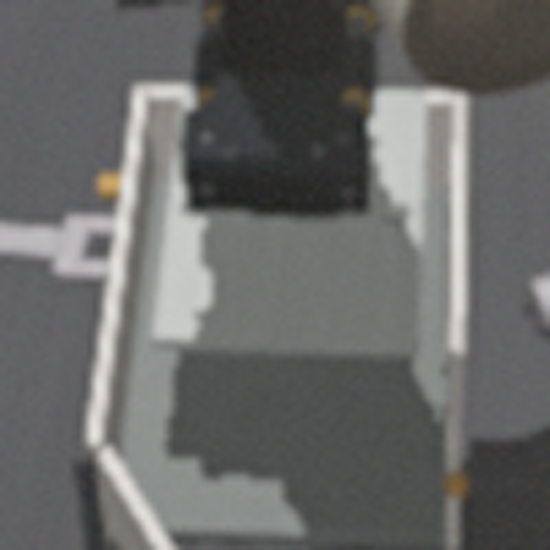

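>>> play_rows:
  motion:
    - [[0.0056, 0.0012, 0.03], 0]
    - [[0.0056, 0.0012, 0.06], 0]
    - [[0.0056, 0.0012, 0.09], 0]
    - [[0.0056, 0.0012, 0.098], 0]
    - [[0.0056, 0.0012, 0.098], 0]

```text
time_s: 6.8
position: [0.5536, 0.1232, 0.0449]
tool_rot: [[0.998, 0.068, 0.0], [0.068, -0.998, -0.0], [0.0, 0.0, -1.0]]
wrist_force: [-0.8, -0.5, -3.3]
gripper_width: 0.122
```

>>> play_rows:
  motion:
    - [[0, 0, 0], 0]
    - [[0, 0, 0], 0]

```text
time_s: 7.05
position: [0.5539, 0.1239, 0.0457]
tool_rot: [[0.998, 0.069, 0.002], [0.069, -0.998, 0.001], [0.002, -0.001, -1.0]]
wrist_force: [0.3, 1.1, -3.2]
gripper_width: 0.124
```

```bash
python3 - <<'E'
from h import *
o=r.get_obs();print(o['position'],o['wrist_force'],o['tool_rot'].round(4)[0],rel([.5526,.1227,.0255],.07+np.pi/2))
E
```

```text
[0.5539259  0.12391334 0.04570394] [ 0.27466822  1.13015324 -3.19191316] [0.9976 0.0688 0.0018] [array([-0.0019,  0.0015,  0.0269]), np.float64(-0.0002)]
```

>>> play_rows:
  motion:
    - [[-0.0012, 0.001, 0.007], 0]
    - [[-0.0012, 0.001, 0.013], 0]
    - [[-0.0012, 0.001, 0.017], 0]
    - [[-0.0012, 0.001, 0.02], 0]
    - [[-0.0012, 0.001, 0.0225], 0]

```text
time_s: 7.68
position: [0.5525, 0.1228, 0.0276]
tool_rot: [[0.998, 0.069, -0.0], [0.069, -0.998, -0.0], [-0.0, 0.0, -1.0]]
wrist_force: [0.4, -1.0, -4.4]
gripper_width: 0.125
```

>>> play_rows:
  motion:
    - [[0, 0, 0.0025], 0]
    - [[0, 0, 0.0045], 0]
    - [[0, 0, 0.0055], 0]
    - [[0, 0, 0.0055], 0]

```text
time_s: 8.18
position: [0.5525, 0.1229, 0.0251]
tool_rot: [[0.998, 0.069, 0.001], [0.069, -0.998, -0.0], [0.001, 0.0, -1.0]]
wrist_force: [-3.4, 1.1, 5.5]
gripper_width: 0.123
```

>>> play_rows:
  motion:
    - [[0, 0, 0], 0]
    - [[0, 0, 0], 0]
    - [[0, 0, 0], 0]
    - [[0, 0, 0], 0]
  gripper: -0.3

```text
time_s: 8.68
position: [0.5526, 0.1229, 0.0237]
tool_rot: [[0.998, 0.069, 0.0], [0.069, -0.998, 0.0], [0.0, -0.0, -1.0]]
wrist_force: [0.0, 0.4, 0.1]
gripper_width: 0.343
```

>>> play_rows:
  motion:
    - [[0, 0, -0.02], 0]
    - [[0, 0, -0.06], 0]
    - [[0, 0, -0.12], 0]
    - [[0, 0, -0.16], 0]
    - [[0, 0, -0.16], 0]

```text
time_s: 9.3
position: [0.5545, 0.1237, 0.1479]
tool_rot: [[0.998, 0.069, 0.007], [0.069, -0.998, 0.003], [0.008, -0.003, -1.0]]
wrist_force: [-0.2, -0.5, -0.0]
gripper_width: 0.354
```

```bash
python3 - <<'E'
from h import *
o=r.get_obs(); print(o['position'],o['wrist_force'],o['gripper_width'])
# A pose: foot centre, yaw; tool y along saddle x or tool x? push direction = y' 
yaw=np.radians(16); n=np.array([-np.sin(yaw),np.cos(yaw)])
a=np.array([.663,-.127])-n*.085
print('start',a,rel([*a,.12],yaw),'tool yaw')
E
```

```text
[0.55453845 0.12371279 0.14785293] [-0.18442333 -0.5302236  -0.00746922] 0.3535891101072135
start [ 0.68642918 -0.20870724] [array([0.1445, 0.4544, 0.037 ]), np.float64(0.2166)] tool yaw
```

```bash
python3 - <<'E'
from h import *
im=viewer.snapshot('top'); s=viewer.snapshot('side')
np.save('last_top.npy',im)
def z(i,x,y,w,h,W,H): return cv2.resize(i[y:y+h,x:x+w],(W,H),interpolation=cv2.INTER_CUBIC)
a=np.hstack([z(im,332,117,45,45,396,300) if 0 else z(im,329,119,50,38,400,304),z(im,426,225,50,38,400,304)])
b=np.hstack([z(im,190,140,105,78,400,296),z(s,260,205,90,67,400,296)])
cv2.imwrite('pics/v8.png',np.vstack([a,b])[:,:,::-1])
print(r.get_obs()['q'])
E
```

```text
[ 5.05043134e-01  3.27925958e-01 -2.17545438e-01 -4.67694347e-04
 -1.02469692e+00  1.13456348e+00]
```

View pics/v8.png

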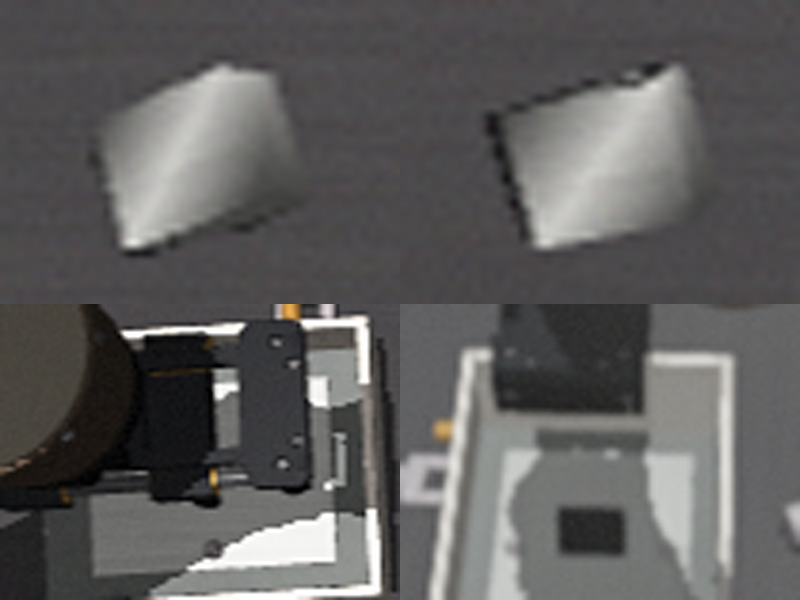

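Top row: saddle A's corners are at (103,130), (125,250), (222,65), (275,72) and (300,200). Saddle B's corners are at (500,120), (535,248) and (685,68). Bottom row: the carrier lies flat inside the bay on its dowels, with the blade upright and the fingers clear.

```bash
python3 - <<'E'
from h import *
P=lambda ox,oy:(lambda u,v:(ox+(u+.5)/8-.5,oy+(v+.5)/8-.5))
A=P(329,119);B=P(426-50,225)
for nm,pts,xy in (('A',[((20,-23,0),A(103,130)),((-20,-23,0),A(125,250)),((20,23,0),A(222,65)),((20,23,34.6),A(275,72)),((-20,23,34.6),A(300,200))],(.664,-.134)),
 ('B',[((20,-23,0),B(500,120)),((-20,-23,0),B(535,248)),((20,23,0),B(685,68))],(.42,-.356))):
    s,e=fitsad(pts,xy=xy); y,p=s[2:]; 
    q=3*np.cos(p)-16*np.sin(p); com=s[:2]+q/1e3*np.array([-np.sin(y),np.cos(y)])
    print(nm,s[:2],np.degrees(s[2:]),e,'com',com)
    print(rel([*com,.11],y))
E
```

```text
A [ 0.66400665 -0.12459858] [ 16.16660542 146.75938852] [1.5 0.9 0.3 0.  0.  0.3 0.2 0.4 1.3 0.2 0. ] com [ 0.66714725 -0.13543217]
[array([0.1293, 0.3541, 0.0453]), np.float64(0.216)]
B [ 0.41677323 -0.35774409] [ 13.63615656 163.64293156] [0.9 1.1 0.9 0.2 1.8 1.3 0.5] com [ 0.41851417 -0.36492047]
[array([-0.2224,  0.6366,  0.045 ]), np.float64(0.223)]
```

>>> play_rows:
  motion:
    - [[0.026, 0.07, 0.0], 0.028]
    - [[0.052, 0.14, 0.0], 0.056]
    - [[0.078, 0.21, 0.01], 0.084]
    - [[0.104, 0.28, 0.03], 0.112]
    - [[0.1293, 0.3541, 0.0453], 0.14]
  gripper: 1

```text
time_s: 10.02
position: [0.667, -0.1369, 0.1074]
tool_rot: [[0.685, -0.729, -0.004], [-0.729, -0.685, 0.0], [-0.003, 0.002, -1.0]]
wrist_force: [0.3, 0.2, -0.4]
gripper_width: 0.832
```

>>> play_rows:
  motion:
    - [[0, 0, 0], 0.028]
    - [[0, 0, 0], 0.056]
    - [[0, 0, 0], 0.076]
    - [[0, 0, 0], 0.076]
    - [[0, 0, 0], 0.076]

```text
time_s: 10.65
position: [0.667, -0.1353, 0.1088]
tool_rot: [[0.28, -0.96, -0.002], [-0.96, -0.28, 0.0], [-0.001, 0.002, -1.0]]
wrist_force: [0.7, 0.5, 0.5]
gripper_width: 0.999
```

```bash
python3 - <<'E'
from h import *
o=r.get_obs(); print(o['position'],o['gripper_width'],o['q'])
print(rel([.6671,-.1354,.002],np.radians(16.2)))
E
```

```text
[ 0.66701414 -0.13532816  0.10881514] 0.9994455657742177 [ 3.67792403e-02  5.43876072e-01  4.23239147e-02 -1.25510044e-04
 -1.07094329e+00  2.47566898e-01]
[array([ 0.0002, -0.0003,  0.1424]), np.float64(0.0002)]
```

>>> play_rows:
  motion:
    - [[0, 0, 0.05], 0]
    - [[0, 0, 0.1], 0]
    - [[0, 0, 0.13], 0]
    - [[0, 0, 0.142], 0]
    - [[0, 0, 0.142], 0]

```text
time_s: 11.28
position: [0.6674, -0.1354, 0.003]
tool_rot: [[0.279, -0.96, -0.001], [-0.96, -0.279, -0.0], [-0.0, 0.001, -1.0]]
wrist_force: [0.1, 0.7, 0.2]
gripper_width: 0.999
```

>>> play_rows:
  motion:
    - [[0, 0, 0], 0]
    - [[0, 0, 0], 0]
    - [[0, 0, 0], 0]
    - [[0, 0, 0], 0]
    - [[0, 0, 0], 0]
  gripper: -1
  force: 15

```text
time_s: 11.9
position: [0.6675, -0.1354, 0.0033]
tool_rot: [[0.279, -0.96, 0.0], [-0.96, -0.279, 0.0], [0.0, -0.0, -1.0]]
wrist_force: [0.2, 0.2, -0.8]
gripper_width: 0.515
```

>>> play_rows:
  motion:
    - [[0, 0, 0], 0]
    - [[0, 0, 0], 0]
    - [[0, 0, 0], 0]
    - [[0, 0, 0], 0]

```text
time_s: 12.4
position: [0.6677, -0.1354, 0.0033]
tool_rot: [[0.279, -0.96, 0.0], [-0.96, -0.279, -0.0], [0.0, -0.0, -1.0]]
wrist_force: [0.2, 1.2, 0.4]
gripper_width: 0.459
```

>>> play_rows:
  motion:
    - [[0, 0, -0.02], 0]
    - [[0, 0, -0.05], 0]
    - [[0, 0, -0.1], 0]
    - [[0, 0, -0.16], 0]
    - [[0, 0, -0.18], 0]

```text
time_s: 13.02
position: [0.6691, -0.1356, 0.1425]
tool_rot: [[0.279, -0.96, 0.006], [-0.96, -0.279, -0.0], [0.002, -0.006, -1.0]]
wrist_force: [-0.0, 0.4, -1.9]
gripper_width: 0.457
```

```bash
python3 - <<'E'
from h import *
o=r.get_obs(); print(o['position'],o['gripper_width'],o['wrist_force'])
b=np.array([.5525,.1237]);y=.07
w=lambda x,yy:b+np.array([np.cos(y)*x-np.sin(y)*yy,np.sin(y)*x+np.cos(y)*yy])
print(w(0,-.083),rel([*w(0,-.083),.135],y))
im=snap('top','t9',(320,110,420,190),4); s=snap('side','s9',(230,140,330,220),5)
E
```

```text
[ 0.66907496 -0.13561685  0.14245239] 0.4573805075952544 [-0.02922892  0.3947973  -1.94478526]
[0.55830526 0.04090327] [array([-0.2672,  0.0762,  0.0089]), np.float64(0.0339)]
```

View pics/s9.png

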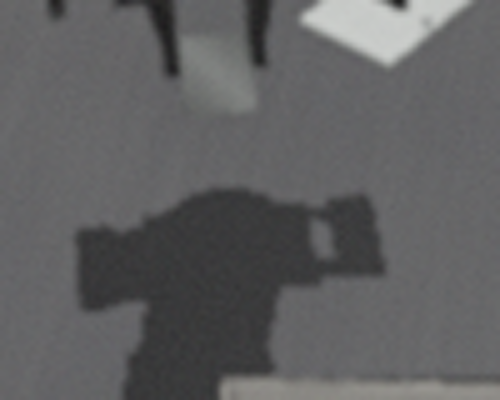

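```bash
cat >> h.py <<'E'
def held(phi,dy=0.,dz=0.,name='side'):
    """pixels of saddle corners when COM at grasp point (tool x = -y', tool y = -x')"""
    o=r.get_obs();R=o['tool_rot'];g=o['position']-R[:,2]*.0187
    c,n=np.cos(np.radians(phi)),np.sin(np.radians(phi)); out={}
    for k,(y,z) in dict(low=(-26,-16),ridge=(20,-16),tip=(20,18.6)).items():
        yy,zz=y*c-z*n+dy,y*n+z*c+dz
        out[k]=[proj(name,g+(-R[:,0]*yy-R[:,1]*s*20-R[:,2]*zz)/1e3) for s in(-1,1)]
    return out
E
python3 - <<'E'
from h import *
for phi in(148,120,90,60,30,0):
    print(phi,{k:((np.array(v)-[230,140])*5).round().astype(int).tolist() for k,v in held(phi).items()})
o=r.get_obs();print((proj('side',o['position'])-[230,140])*5)
im=np.load('last_side.npy'); im2=np.load('last_top.npy')
z=lambda i,x,y,w,h:cv2.resize(cv2.convertScaleAbs(i[y:y+h,x:x+w],alpha=1.6,beta=-40),(400,400),interpolation=cv2.INTER_CUBIC)
cv2.imwrite('pics/v10.png',np.hstack([z(im,258,138,36,36),z(im2,330,115,60,60)])[:,:,::-1])
E
```

```text
148 {'low': [[259, 101], [188, 109]], 'ridge': [[248, 24], [178, 32]], 'tip': [[247, 44], [179, 52]]}
120 {'low': [[260, 116], [189, 124]], 'ridge': [[251, 36], [180, 44]], 'tip': [[246, 27], [177, 35]]}
90 {'low': [[259, 119], [189, 127]], 'ridge': [[254, 56], [183, 65]], 'tip': [[246, 18], [176, 26]]}
60 {'low': [[256, 108], [187, 116]], 'ridge': [[257, 80], [185, 88]], 'tip': [[248, 23], [178, 31]]}
30 {'low': [[252, 86], [184, 94]], 'ridge': [[258, 100], [188, 108]], 'tip': [[251, 39], [180, 47]]}
0 {'low': [[249, 59], [180, 67]], 'ridge': [[258, 110], [188, 118]], 'tip': [[255, 63], [183, 71]]}
[219.88472778  95.24390922]
```

View pics/v10.png

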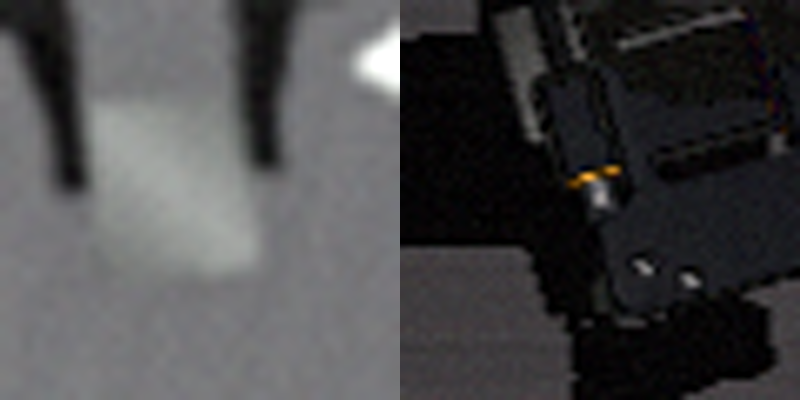

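>>> play_rows:
  motion:
    - [[-0.055, 0.015, 0.0], 0]
    - [[-0.11, 0.03, 0], 0.01]
    - [[-0.165, 0.046, 0], 0.02]
    - [[-0.22, 0.062, 0.0], 0.0339]
    - [[-0.2672, 0.0762, 0.0089], 0.0339]

```text
time_s: 13.75
position: [0.5546, 0.042, 0.1296]
tool_rot: [[0.069, -0.998, -0.003], [-0.998, -0.069, -0.001], [0.0, 0.003, -1.0]]
wrist_force: [1.1, -0.6, -1.4]
gripper_width: 0.454
```

>>> play_rows:
  motion:
    - [[0, 0, 0], 0]
    - [[0, 0, 0], 0]

```text
time_s: 14.0
position: [0.5562, 0.0408, 0.1303]
tool_rot: [[0.07, -0.998, -0.002], [-0.998, -0.07, -0.001], [0.001, 0.002, -1.0]]
wrist_force: [0.8, -0.4, -1.7]
gripper_width: 0.457
```

```bash
cat >> h.py <<'E'
b=np.array([.5525,.1237]);by=.07
def w(x,yy): return b+np.array([np.cos(by)*x-np.sin(by)*yy,np.sin(by)*x+np.cos(by)*yy])
def st():
    o=r.get_obs(); print('t',o['time_s'],'p',o['position'].round(4),'g',round(o['gripper_width'],3),'F',o['wrist_force'].round(1)); return o
E
python3 - <<'E'
from h import *
st(); print(rel([*w(0,-.083),.070],by), rel([*w(0,-.083),.046],by))
E
```

```text
t 14.0 p [0.5562 0.0408 0.1303] g 0.457 F [ 0.8 -0.4 -1.7]
[array([ 0.    , -0.003 ,  0.0805]), np.float64(-0.0001)] [array([ 0.    , -0.0031,  0.1125]), np.float64(-0.0001)]
```

>>> play_rows:
  motion:
    - [[0, 0, 0.03], 0]
    - [[0, 0, 0.055], 0]
    - [[0, 0, 0.07], 0]
    - [[0, 0, 0.077], 0]
    - [[0, 0, 0.081], 0]

```text
time_s: 14.62
position: [0.557, 0.0419, 0.0733]
tool_rot: [[0.069, -0.998, 0.001], [-0.998, -0.069, 0.001], [-0.001, -0.001, -1.0]]
wrist_force: [-9.0, 7.6, 17.2]
gripper_width: 0.46
```

>>> play_rows:
  motion:
    - [[0, 0, 0.004], 0]
    - [[0, 0, 0.008], 0]
    - [[0, 0, 0.012], 0]
    - [[0, 0, 0.016], 0]

```text
time_s: 15.12
position: [0.5567, 0.0431, 0.0612]
tool_rot: [[0.069, -0.998, 0.001], [-0.998, -0.069, 0.003], [-0.003, -0.001, -1.0]]
wrist_force: [-8.5, 10.3, 12.2]
gripper_width: 0.456
```

>>> play_rows:
  motion:
    - [[0, 0, 0.004], 0]
    - [[0, 0, 0.008], 0]
    - [[0, 0, 0.012], 0]
    - [[0, 0, 0.016], 0]

```text
time_s: 15.62
position: [0.559, 0.0435, 0.0491]
tool_rot: [[0.07, -0.998, 0.006], [-0.998, -0.07, 0.004], [-0.003, -0.006, -1.0]]
wrist_force: [-3.6, 10.3, 7.0]
gripper_width: 0.458
```

```bash
python3 - <<'E'
from h import *
st(); s=viewer.snapshot('side')
x,y=[int(v) for v in proj('side',[*w(0,-.083),.066])]
cv2.imwrite('pics/v11.png',cv2.resize(s[y-25:y+25,x-30:x+30],(600,500),interpolation=cv2.INTER_CUBIC)[:,:,::-1])
f=lambda p:((np.array(p)-[x-30,y-25])*10).round().astype(int).tolist()
for phi in(148,120,90,70,50,30): print(phi,{k:f(v) for k,v in held(phi).items()})
E
```

```text
t 15.625 p [0.559  0.0435 0.0491] g 0.458 F [-3.6 10.3  7. ]
148 {'low': [[375, 349], [224, 345]], 'ridge': [[380, 179], [231, 175]], 'tip': [[384, 202], [239, 199]]}
120 {'low': [[376, 374], [227, 370]], 'ridge': [[378, 210], [228, 206]], 'tip': [[384, 172], [237, 168]]}
90 {'low': [[378, 371], [231, 367]], 'ridge': [[376, 257], [225, 254]], 'tip': [[382, 162], [234, 158]]}
70 {'low': [[380, 352], [234, 349]], 'ridge': [[375, 291], [225, 287]], 'tip': [[380, 170], [231, 167]]}
50 {'low': [[381, 324], [236, 320]], 'ridge': [[375, 321], [225, 317]], 'tip': [[379, 190], [229, 187]]}
30 {'low': [[383, 288], [238, 285]], 'ridge': [[376, 343], [226, 339]], 'tip': [[377, 220], [226, 216]]}
```

View pics/v11.png

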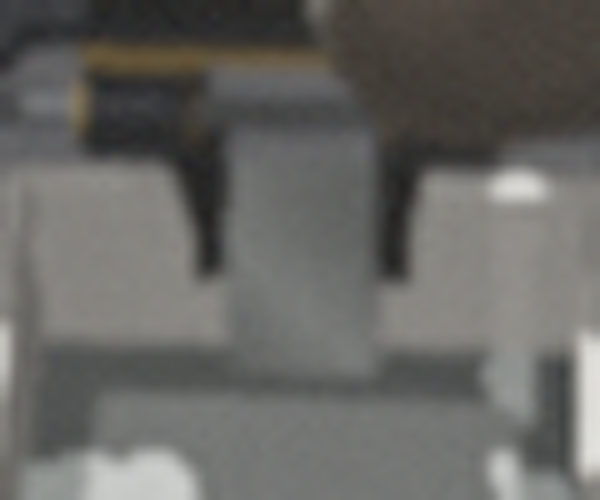

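>>> play_rows:
  motion:
    - [[0.001, 0, 0.004], 0]
    - [[0.0015, 0, 0.008], 0]
    - [[0.002, 0, 0.011], 0]
    - [[0.002, 0, 0.011], 0]

```text
time_s: 16.18
position: [0.5603, 0.0425, 0.0405]
tool_rot: [[0.07, -0.998, 0.008], [-0.998, -0.07, 0.004], [-0.004, -0.008, -1.0]]
wrist_force: [-1.8, 10.1, 3.2]
gripper_width: 0.454
```

>>> play_rows:
  motion:
    - [[-0.01, 0, 0], 0]
    - [[-0.025, 0, 0], 0]
    - [[-0.025, 0, -0.05], 0]
    - [[-0.025, 0, -0.1], 0]
    - [[-0.025, 0, -0.12], 0]

```text
time_s: 16.8
position: [0.5565, 0.0587, 0.1305]
tool_rot: [[0.07, -0.998, 0.003], [-0.998, -0.07, 0.001], [-0.001, -0.003, -1.0]]
wrist_force: [0.4, 0.5, -2.6]
gripper_width: 0.458
```

>>> play_rows:
  motion:
    - [[0.02, 0, 0], 0]
    - [[0.06, 0, 0], 0]
    - [[0.095, 0, 0], 0]
    - [[0.095, 0, 0], 0]
    - [[0.095, 0, 0], 0]

```text
time_s: 17.42
position: [0.5596, -0.0133, 0.1271]
tool_rot: [[0.068, -0.998, -0.003], [-0.998, -0.068, -0.0], [0.0, 0.003, -1.0]]
wrist_force: [0.9, 0.3, -1.8]
gripper_width: 0.458
```

```bash
python3 - <<'E'
from h import *
o=st(); print(rel([*w(0,-.132),.080],by))
s=viewer.snapshot('side')
g=o['position']+[0,0,.0187]
x,y=[int(v) for v in proj('side',g)]
cv2.imwrite('pics/v12.png',cv2.resize(s[y-20:y+20,x-25:x+25],(500,400),interpolation=cv2.INTER_CUBIC)[:,:,::-1])
f=lambda p:((np.array(p)-[x-25,y-20])*10).round().astype(int).tolist()
for phi in(110,90,70,50): print(phi,{k:f(v) for k,v in held(phi).items()})
E
```

```text
t 17.425 p [ 0.5596 -0.0133  0.1271] g 0.458 F [ 0.9  0.3 -1.8]
[array([-0.0069, -0.0035,  0.0628]), np.float64(-0.0002)]
110 {'low': [[323, 322], [172, 319]], 'ridge': [[323, 163], [170, 160]], 'tip': [[329, 111], [180, 109]]}
90 {'low': [[324, 319], [175, 316]], 'ridge': [[322, 196], [169, 193]], 'tip': [[327, 105], [177, 103]]}
70 {'low': [[326, 303], [178, 300]], 'ridge': [[321, 230], [168, 227]], 'tip': [[326, 111], [175, 109]]}
50 {'low': [[328, 276], [181, 274]], 'ridge': [[321, 261], [169, 258]], 'tip': [[324, 130], [172, 127]]}
```

View pics/v12.png

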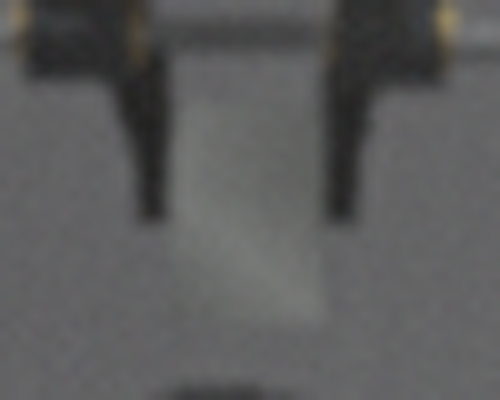

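>>> play_rows:
  motion:
    - [[-0.007, -0.0035, 0.03], 0]
    - [[-0.007, -0.0035, 0.055], 0]
    - [[-0.007, -0.0035, 0.063], 0]
    - [[-0.007, -0.0035, 0.063], 0]
    - [[-0.007, -0.0035, 0.063], 0]

```text
time_s: 18.1
position: [0.5634, -0.0071, 0.0821]
tool_rot: [[0.07, -0.998, 0.002], [-0.998, -0.07, 0.0], [-0.0, -0.002, -1.0]]
wrist_force: [0.5, 0.2, -1.7]
gripper_width: 0.46
```

```bash
python3 - <<'E'
from h import *
st(); print(rel([*w(0,-.132),.0795],by))
E
```

```text
t 18.1 p [ 0.5634 -0.0071  0.0821] g 0.46 F [ 0.5  0.2 -1.7]
[array([0.001 , 0.0023, 0.0035]), np.float64(-0.0)]
```

>>> play_rows:
  motion:
    - [[0, 0, 0.0025], 0]
    - [[-0.005, 0, 0.0025], 0]
    - [[-0.01, 0, 0.0025], 0]
    - [[-0.015, 0, 0.0025], 0]
    - [[-0.02, 0, 0.0025], 0]

```text
time_s: 18.73
position: [0.5621, 0.0064, 0.0806]
tool_rot: [[0.07, -0.998, 0.001], [-0.998, -0.07, -0.002], [0.002, -0.001, -1.0]]
wrist_force: [-0.9, -5.8, 2.8]
gripper_width: 0.46
```

>>> play_rows:
  motion:
    - [[-0.005, 0, 0], 0]
    - [[-0.01, 0, 0], 0]
    - [[-0.015, 0, 0], 0]
    - [[-0.02, 0, 0], 0]
    - [[-0.025, 0, 0], 0]

```text
time_s: 19.35
position: [0.5607, 0.0264, 0.0798]
tool_rot: [[0.07, -0.998, 0.001], [-0.998, -0.07, -0.0], [0.0, -0.001, -1.0]]
wrist_force: [0.8, -4.6, 1.4]
gripper_width: 0.452
```

>>> play_rows:
  motion:
    - [[-0.004, 0, 0], 0]
    - [[-0.008, 0, 0], 0]
    - [[-0.01, 0, 0], 0]
    - [[-0.01, 0, 0], 0]

```text
time_s: 19.85
position: [0.5595, 0.034, 0.079]
tool_rot: [[0.069, -0.998, -0.001], [-0.998, -0.069, 0.0], [-0.0, 0.001, -1.0]]
wrist_force: [0.8, -3.6, -0.9]
gripper_width: 0.455
```

>>> play_rows:
  motion:
    - [[0, 0, -0.02], 0]
    - [[0, 0, -0.05], 0]
    - [[0, 0, -0.08], 0]
    - [[0, 0, -0.08], 0]

```text
time_s: 20.35
position: [0.5614, 0.035, 0.142]
tool_rot: [[0.07, -0.998, 0.006], [-0.998, -0.07, 0.003], [-0.002, -0.006, -1.0]]
wrist_force: [-0.5, 0.2, -2.1]
gripper_width: 0.463
```

```bash
python3 - <<'E'
from h import *
o=st()
s=viewer.snapshot('side')
g=o['position']+[0,0,.0187]
x,y=[int(v) for v in proj('side',g)]
cv2.imwrite('pics/v13.png',cv2.resize(s[y-20:y+20,x-25:x+25],(500,400),interpolation=cv2.INTER_CUBIC)[:,:,::-1])
f=lambda p:((np.array(p)-[x-25,y-20])*10).round().astype(int).tolist()
for phi in(90,70,50,30,10): print(phi,{k:f(v) for k,v in held(phi).items()})
E
```

```text
t 20.35 p [0.5614 0.035  0.142 ] g 0.463 F [-0.5  0.2 -2.1]
90 {'low': [[332, 324], [178, 321]], 'ridge': [[329, 199], [171, 195]], 'tip': [[335, 104], [180, 100]]}
70 {'low': [[334, 307], [181, 304]], 'ridge': [[329, 234], [170, 230]], 'tip': [[334, 111], [177, 107]]}
50 {'low': [[336, 279], [184, 276]], 'ridge': [[328, 266], [171, 263]], 'tip': [[332, 130], [174, 127]]}
30 {'low': [[337, 243], [186, 239]], 'ridge': [[329, 291], [172, 288]], 'tip': [[330, 159], [172, 156]]}
10 {'low': [[338, 203], [187, 199]], 'ridge': [[330, 306], [174, 302]], 'tip': [[329, 195], [170, 192]]}
```

View pics/v13.png

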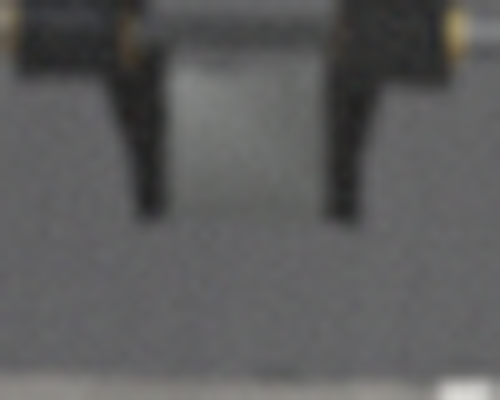

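```bash
python3 - <<'E'
from h import *
s=np.mean([viewer.snapshot('side').astype(float) for _ in range(6)],0); t=np.mean([viewer.snapshot('top').astype(float) for _ in range(3)],0)
o=st(); g=o['position']+[0,0,.0187]
def z(i,n):
    x,y=[int(v) for v in proj(n,g)]; c=i[y-22:y+23,x-22:x+23].mean(2)
    lo,hi=np.percentile(c,[5,97]); c=np.clip((c-lo)/(hi-lo),0,1)*255
    print(n,x-22,y-22); return cv2.resize(c.astype(np.uint8),(400,400),interpolation=cv2.INTER_CUBIC)
cv2.imwrite('pics/v14.png',np.hstack([z(s,'side'),z(t,'top')]))
x,y=[int(v) for v in proj('side',g)]
for v in range(y-16,y+20): print(v,s[v,x-10:x+11:4].mean(1).round(0).astype(int), end=' | ')
E
```

```text
t 20.85 p [0.5597 0.0338 0.139 ] g 0.457 F [-0.4 -0.  -1.4]
side 281 176
top 254 152
182 [71 74 73 72 72 50] | 183 [55 81 80 78 78 48] | 184 [42 95 94 94 94 47] | 185 [ 37 108 104 102 100  46] | 186 [ 39 123 114 106 100  46] | 187 [ 38 131 119 109  99  43] | 188 [ 39 129 120 109  98  41] | 189 [ 38 126 120 108  98  40] | 190 [ 37 122 119 108 100  40] | 191 [ 40 119 117 108 100  39] | 192 [ 36 116 116 108  99  39] | 193 [ 35 113 112 108  99  40] | 194 [ 38 110 109 108  99  39] | 195 [ 37 107 106 107  99  38] | 196 [ 38 104 103 104  99  40] | 197 [ 39 100 100 101  99  40] | 198 [39 98 97 97 97 39] | 199 [43 95 94 94 96 40] | 200 [62 95 96 96 97 50] | 201 [86 96 97 98 99 78] | 202 [ 97  98 100 100  99  96] | 203 [ 99  98 100 100 100 100] | 204 [ 98  97  99 100 100  99] | 205 [ 98  98 100  99 100 100] | 206 [ 98  97 101 100  99 100] | 207 [ 99  98 100 100 100  99] | 208 [ 99  98 100 100 101 100] | 209 [ 99  98 100 101 101 100] | 210 [100  98 101 100 100 100] | 211 [ 99  99 101 100 100 101] | 212 [ 99  98 102 100 101 101] | 213 [100  99 102  99 100 101] | 214 [100  99 101  97 100 100] | 215 [104 104 106  96 103 106] | 216 [120 119 122 116 121 127] | 217 [129 129 134 136 138 142] |
```

View pics/v14.png

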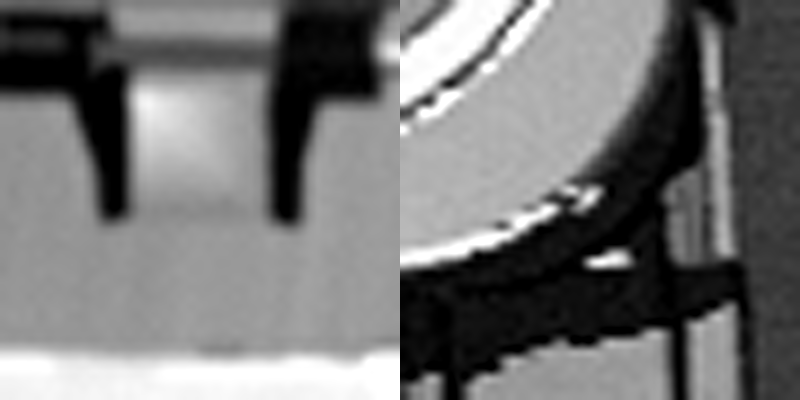

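The foot now faces down-forward: the narrow back is seen square-on and its lower edge is level with the fingertips, so phi is about 45°, past tipping. Next I'll set it on the plate.

```bash
python3 - <<'E'
from h import *
print(rel([*w(0,-.044),.05],by),rel([*w(0,-.044),.022],by))
E
```

```text
[array([-0.0616,  0.0012,  0.1186]), np.float64(-0.0001)] [array([-0.0616,  0.0011,  0.156 ]), np.float64(-0.0001)]
```

>>> play_rows:
  motion:
    - [[-0.03, 0, 0.01], 0]
    - [[-0.0616, 0.001, 0.04], 0]
    - [[-0.0616, 0.001, 0.09], 0]
    - [[-0.0616, 0.001, 0.12], 0]
    - [[-0.0616, 0.001, 0.128], 0]

```text
time_s: 21.48
position: [0.5549, 0.0795, 0.0418]
tool_rot: [[0.069, -0.998, -0.003], [-0.998, -0.069, -0.001], [0.001, 0.003, -1.0]]
wrist_force: [-0.5, -0.1, -1.5]
gripper_width: 0.458
```

>>> play_rows:
  motion:
    - [[0, 0, 0.005], 0]
    - [[0, 0, 0.01], 0]
    - [[0, 0, 0.015], 0]
    - [[0, 0, 0.02], 0]
    - [[0, 0, 0.0245], 0]

```text
time_s: 22.1
position: [0.556, 0.0799, 0.025]
tool_rot: [[0.069, -0.998, 0.0], [-0.998, -0.069, 0.0], [-0.0, -0.0, -1.0]]
wrist_force: [0.4, 0.1, -1.2]
gripper_width: 0.456
```

>>> play_rows:
  motion:
    - [[0, 0, 0.0], 0]
    - [[0, 0, 0.0], 0]

```text
time_s: 22.35
position: [0.556, 0.0798, 0.0251]
tool_rot: [[0.069, -0.998, 0.0], [-0.998, -0.069, -0.0], [0.0, -0.0, -1.0]]
wrist_force: [0.2, 0.5, -1.5]
gripper_width: 0.454
```

>>> play_rows:
  motion:
    - [[0, 0, 0.0015], 0]
    - [[0, 0, 0.003], 0]
    - [[0, 0, 0.004], 0]
    - [[0, 0, 0.0045], 0]
    - [[0, 0, 0.0045], 0]

```text
time_s: 22.98
position: [0.5559, 0.0798, 0.0217]
tool_rot: [[0.069, -0.998, -0.0], [-0.998, -0.069, -0.0], [0.0, 0.0, -1.0]]
wrist_force: [-0.4, 0.2, -1.2]
gripper_width: 0.46
```

```bash
python3 - <<'E'
from h import *
o=st(); s=np.mean([viewer.snapshot('side').astype(float) for _ in range(4)],0)
g=o['position']+[0,0,.0187]
x,y=[int(v) for v in proj('side',g)]
cv2.imwrite('pics/v15.png',cv2.resize(s[y-22:y+23,x-27:x+28].astype(np.uint8),(660,540),interpolation=cv2.INTER_CUBIC)[:,:,::-1]); print(x-27,y-22)
E
```

```text
t 22.975 p [0.5559 0.0798 0.0217] g 0.46 F [-0.4  0.2 -1.2]
277 219
```

View pics/v15.png

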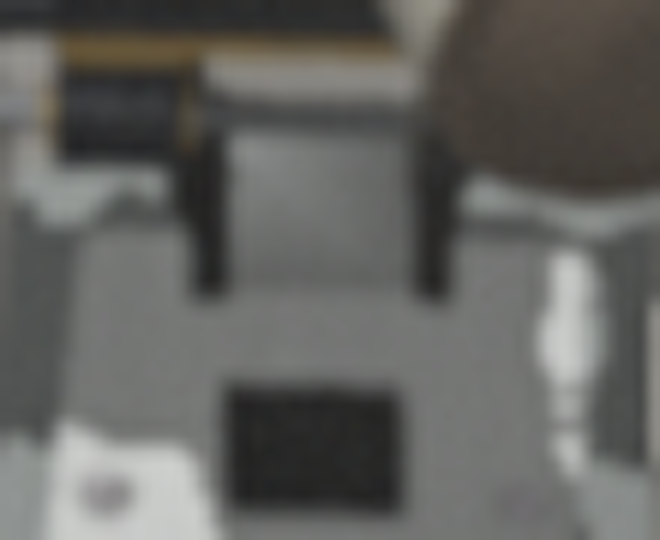

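>>> play_rows:
  motion:
    - [[-0.006, 0, 0], 0]
    - [[-0.012, 0, 0.0], 0]
    - [[-0.016, 0, 0.0008], 0]
    - [[-0.016, 0, 0.0008], 0]

```text
time_s: 23.68
position: [0.5553, 0.0921, 0.0215]
tool_rot: [[0.07, -0.998, 0.001], [-0.998, -0.07, -0.0], [0.0, -0.001, -1.0]]
wrist_force: [-1.2, -1.1, 2.1]
gripper_width: 0.455
```

>>> play_rows:
  motion:
    - [[0, 0, 0], 0]
    - [[0, 0, 0], 0]
    - [[0, 0, 0], 0]
    - [[0, 0, 0], 0]
  gripper: 0.15

```text
time_s: 24.18
position: [0.5551, 0.0918, 0.021]
tool_rot: [[0.069, -0.998, -0.0], [-0.998, -0.069, 0.0], [-0.0, 0.0, -1.0]]
wrist_force: [-0.6, -0.2, 0.3]
gripper_width: 0.576
```

>>> play_rows:
  motion:
    - [[0, 0, -0.03], 0]
    - [[0, 0, -0.08], 0]
    - [[0, 0, -0.14], 0]
    - [[0, 0, -0.17], 0]
    - [[0, 0, -0.17], 0]

```text
time_s: 24.8
position: [0.5563, 0.0923, 0.1507]
tool_rot: [[0.07, -0.998, 0.004], [-0.998, -0.07, 0.002], [-0.002, -0.005, -1.0]]
wrist_force: [-0.2, 0.3, -0.9]
gripper_width: 0.575
```

>>> play_rows:
  motion:
    - [[0.08, 0, 0], 0]
    - [[0.16, 0, 0], 0]
    - [[0.24, 0, 0], 0]
    - [[0.32, 0, 0], 0]
    - [[0.4, 0, 0], 0]
  gripper: 1

```text
time_s: 25.42
position: [0.575, -0.2091, 0.1468]
tool_rot: [[0.069, -0.998, -0.003], [-0.998, -0.069, 0.001], [-0.001, 0.003, -1.0]]
wrist_force: [0.8, 1.1, 0.7]
gripper_width: 0.981
```

```bash
python3 - <<'E'
from h import *
o=st(); print(o['q'])
im=viewer.snapshot('top'); s=viewer.snapshot('side'); np.save('last_top.npy',im); np.save('last_side.npy',s)
x,y=[int(v) for v in proj('top',[*w(0,0),.03])]
x2,y2=[int(v) for v in proj('side',[*w(0,0),.03])]; print(x-50,y-40,x2-40,y2-32)
z=lambda i,x,y,w_,h,W,H:cv2.resize(i[y:y+h,x:x+w_],(W,H),interpolation=cv2.INTER_CUBIC)
cv2.imwrite('pics/v16.png',np.vstack([np.hstack([z(im,x-50,y-40,100,80,400,320),z(s,x2-40,y2-32,80,64,400,320)]),np.hstack([z(im,420,220,64,44,400,275),z(s,340,125,64,44,400,275)])])[:,:,::-1])
E
```

```text
t 25.425 p [ 0.575  -0.2091  0.1468] g 0.981 F [0.8 1.1 0.7]
[-8.48137047e-02  4.01811442e-01 -9.56415181e-02 -4.80749625e-04
 -1.07602373e+00  1.54536616e-01]
194 144 263 225
```

View pics/v16.png

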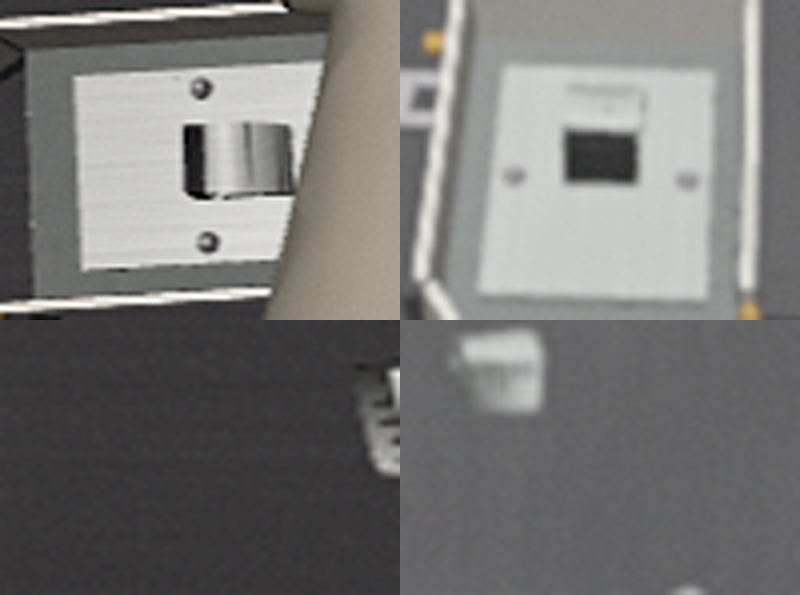

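The carrier sits level with both dowels through its holes, at (201,88) and (207,242). Saddle A is foot down beside the blade at (250,160). Saddle B has been knocked to the right: it is cut off at the crop's edge at (385,420). All 16 views are used, so from here I'll check with numeric model fits.

```bash
cat > fitm.py <<'E'
from h import *
from scipy.optimize import minimize
th=np.linspace(0,1,9)
a0=np.arctan2(34.6,10); arc=[(13+36*np.cos(a0+(np.pi-a0)*t),36*np.sin(a0+(np.pi-a0)*t)) for t in th]
SEC=np.array([(-23,0),(23,0)]+arc)
def verts(s,z0=None,roll=True):
    """s=x,y,yaw,phi: x,y of section COM; lowest point rests at z0"""
    c,n=np.cos(s[3]),np.sin(s[3]); q=SEC-[3,16]
    yy,zz=q[:,0]*c-q[:,1]*n,q[:,0]*n+q[:,1]*c; zz=zz-zz.min()+z0*1e3
    C,S=np.cos(s[2]),np.sin(s[2])
    return np.array([[s[0]+(C*x-S*y)/1e3,s[1]+(S*x+C*y)/1e3,z/1e3] for x in(-20,20) for y,z in zip(yy,zz)])
def hullmask(V,name,box,k=3):
    x0,y0,x1,y1=box; P=np.array([proj(name,v) for v in V])
    h=cv2.convexHull(((P-[x0-.5,y0-.5])*k*16-8).astype(np.int32)); m=np.zeros(((y1-y0)*k,(x1-x0)*k),np.uint8)
    cv2.fillConvexPoly(m,h,1,shift=4); return cv2.resize(m.astype(np.float32),(x1-x0,y1-y0),interpolation=cv2.INTER_AREA)
def cost(s,obs,z0):
    V=verts(s,z0); return sum(np.abs(hullmask(V,n,b)-m).sum()/m.sum() for n,b,m in obs)
def fitpose(obs,z0,starts):
    best=None
    for s in starts:
        q=minimize(cost,s,args=(obs,z0),method='Nelder-Mead',options=dict(initial_simplex=[s]+[np.array(s)+d for d in np.diag([.008,.008,.25,.25])],xatol=1e-4,fatol=1e-4,maxfev=300))
        print(np.round([*q.x[:2],*np.degrees(q.x[2:])],4),round(q.fun,3))
        if best is None or q.fun<best.fun: best=q
    return best
def blob(im,name,box,thr):
    x0,y0,x1,y1=box; c=im[y0:y1,x0:x1].mean(2); bg=np.median(c); m=(np.abs(c-bg)>thr) if thr<0 else (c-bg>thr)
    n,l,st_,ce=cv2.connectedComponentsWithStats(m.astype(np.uint8)); 
    if n<2: return None
    i=1+np.argmax(st_[1:,4]); return (name,box,(l==i).astype(np.float32)),st_[i],ce[i]+[x0,y0],bg
E
python3 - <<'E'
from fitm import *
t=np.load('last_top.npy');s=np.load('last_side.npy')
A=blob(t,'top',(455,210,525,265),14); print(A[1:],unproj('top',*A[2],.02))
p=proj('side',unproj('top',*A[2],.02)); print(p); x,y=[int(v) for v in p]
B=blob(s,'side',(x-18,y-18,x+18,y+18),10); print(B[1:])
c=A[2]; g=unproj('top',*c,.02)
fitpose([A[0],B[0]],0,[[g[0],g[1],np.radians(k),np.radians(148)] for k in(15,-165,105,-75)])
E
```

```text
(array([ 22,  14,  24,  21, 354], dtype=int32), array([488.88135593, 235.01412429]), np.float64(58.0)) [ 0.43994802 -0.45023519  0.02      ]
[356.52327108 131.05955702]
(array([ 10,  13,  16,  14, 177], dtype=int32), array([356.18644068, 132.24293785]), np.float64(103.0))Traceback (most recent call last):
  File "<stdin>", line 7, in <module>
  File "fitm.py", line 21, in fitpose
    q=minimize(cost,s,args=(obs,z0),method='Nelder-Mead',options=dict(initial_simplex=[s]+[np.array(s)+d for d in np.diag([.008,.008,.25,.25])],xatol=1e-4,fatol=1e-4,maxfev=300))
    res = _minimize_neldermead(fun, x0, args, callback, bounds=bounds,
                               **options)
    fxr = func(xr)
    fx = function(np.copy(x), *(wrapper_args + args))
  File "fitm.py", line 17, in cost
    V=verts(s,z0); return sum(np.abs(hullmask(V,n,b)-m).sum()/m.sum() for n,b,m in obs)
                          ~~~^^^^^^^^^^^^^^^^^^^^^^^^^^^^^^^^^^^^^^^^^^^^^^^^^^^^^^^^^^
  File "fitm.py", line 17, in <genexpr>
    V=verts(s,z0); return sum(np.abs(hullmask(V,n,b)-m).sum()/m.sum() for n,b,m in obs)
                                     ~~~~~~~~^^^^^^^
  File "fitm.py", line 13, in hullmask
    x0,y0,x1,y1=box; P=np.array([proj(name,v) for v in V])
                                 ~~~~^^^^^^^^
  File "h.py", line 13, in proj
    c,f=cam(name); p=np.array(c['R'])@np.array(X,float)+np.array(c['t']); return np.array([c['cx']+f*p[0]/p[2],c['cy']+f*p[1]/p[2]])
        ~~~^^^^^^
  File "h.py", line 11, in cam
    c=viewer.camera_info(name); f=200/np.tan(np.radians(c['fov_y'])/2); return c,f
ValueError: time passes only in moves, steps and waits
```

```bash
sed -i 's/^    c=viewer.camera_info(name); f=.*/    if name not in _C:\n        c=viewer.camera_info(name); _C[name]=(c,200\/np.tan(np.radians(c["fov_y"])\/2))\n    return _C[name]/; s/^def cam(name):/_C={}\ndef cam(name):/' h.py
cat > fb.py <<'E'
from fitm import *
import sys
def locate(t,s,box,z0=0,phi=148,yaws=(15,-165,105,-75),tt=14,ts=10):
    A=blob(t,'top',box,tt); print('top',A[1],A[2],A[3])
    g=unproj('top',*A[2],.02+z0); x,y=[int(v) for v in proj('side',g)]
    B=blob(s,'side',(x-18,y-18,x+18,y+18),ts); print('side',B[1],B[2],B[3])
    return fitpose([A[0],B[0]],z0,[[g[0],g[1],np.radians(k),np.radians(phi)] for k in yaws])
if __name__=='__main__':
    t=np.load('last_top.npy');s=np.load('last_side.npy')
    locate(t,s,(455,210,525,265))
E
python3 fb.py
```

```text
top [ 22  14  24  21 354] [488.88135593 235.01412429] 58.0
side [ 10  13  16  14 177] [356.18644068 132.24293785] 103.0
[  0.4413  -0.452   14.9647 155.8885] 0.565
[   0.4411   -0.4482 -169.0099  152.7559] 0.573
[  0.4392  -0.4491 139.5885 120.2912] 0.679
[  0.4403  -0.4467 -76.3469 177.2995] 0.524
```

```bash
python3 - <<'E'
from fb import *
t=np.mean([viewer.snapshot('top').astype(float) for _ in range(2)],0);s=np.mean([viewer.snapshot('side').astype(float) for _ in range(2)],0)
np.save('last_top.npy',t);np.save('last_side.npy',s)
locate(t,s,(455,210,525,265))
print(t[221:249,474:505].mean(2).astype(int))
print(s[122:144,344:370].mean(2).astype(int))
E
```

```text
top [ 22  14  24  21 356] [488.82303371 234.99438202] 57.833333333333336
side [ 10  13  16  14 179] [356.12290503 132.26815642] 103.0
[  0.4411  -0.4512  13.8127 159.5394] 0.544
[   0.4415   -0.4495 -168.1603  150.0339] 0.55
[  0.4389  -0.4474 116.5801 109.6142] 0.645
[  0.4387  -0.4473 -78.6642 172.1895] 0.516
[[ 58  58  57  59  59  58  59  57  60  57  57  59  57  57  57  57  58  57
   57  56  57  58  56  59  55  55  59  57  58  58  56]
 [ 60  57  55  57  56  59  59  57  56  56  56  58  58  59  58  58  58  58
   58  58  56  58  56  58  57  57  57  57  55  58  57]
 [ 57  58  59  58  59  57  59  55  58  58  57  60  56  57  58  58  56  49
   41  60  68  58  57  56  57  57  59  57  56  57  56]
 [ 59  57  58  56  58  59  59  59  57  58  58  55  57  58  54  42  53  60
   61  85 133 131  64  54  54  55  57  57  55  57  56]
 [ 59  59  57  59  57  58  58  57  59  59  53  41  46  54  47  41  77  83
  117 165 147 134  95  52  55  57  57  56  55  55  57]
 [ 59  57  59  59  60  62  61  54  49  45  39  37  34  71 127 163 173 135
  112 156 146 133  97  50  58  56  59  59  59  58  55]
 [ 58  57  49
[... 4524 characters left out ...]
85 192 185
  149 107 100 102 101 101 102 101]
 [102 103 101 103 101 102 100 106 118 128 138 148 158 167 173 178 181 172
  139 104 101 101 102 101 100 102]
 [101 102 104 103 101 101 101 105 113 116 122 129 136 143 148 149 149 140
  118 104 100 103 101 101  99 101]
 [102 101 103 103 102 103 102 102 104 104 104 107 107 108 112 110 111 109
  103 101 102 103 101 101 101 103]
 [104 101 104 101 103 103 101 101 101 101 100 100 101  99 101 101 102 100
  101 103 102 102 100 100 101 102]
 [102 103 102 102 103 101 102 101 102 103 102 102 102 102 102 104 102 101
  101 102 102 101 101 100 102 101]
 [102 102 102 103 103 102 101 101 101 102 102 103 103 101 103 104 103 101
  101 102 102 101 100 100 101 102]]
```

```bash
python3 - <<'E'
from fb import *
t=np.load('last_top.npy');s=np.load('last_side.npy')
# top: include dim parts, exclude shadow: |d|>9 then keep bright or big comp
for ph in(0,-90):
    print('phi',ph); locate(t,s,(455,210,525,265),0,ph,(15,-165,105,-75),10,8)
E
```

```text
phi 0
top [ 22  13  24  22 365] [488.64109589 234.9260274 ] 57.833333333333336
side [ 10  13  16  15 189] [356.16931217 132.43915344] 103.0
[ 0.4412 -0.451  15.65   -3.5568] 0.3
[   0.4417   -0.4479 -160.7928   20.7657] 0.519
[ 0.4394 -0.4485 99.9013  6.2542] 0.553
[  0.4409  -0.4487 -70.6002  -2.7163] 0.485
phi -90
top [ 22  13  24  22 365] [488.64109589 234.9260274 ] 57.833333333333336
side [ 10  13  16  15 189] [356.16931217 132.43915344] 103.0
[  0.442   -0.4462  15.1294 -97.075 ] 0.54
[   0.4409   -0.4488 -168.6101  -90.3192] 0.43
[  0.4403  -0.4484 126.8889 -90.0362] 0.579
[  0.4394  -0.4474 -73.3547 -90.159 ] 0.524
```

```bash
python3 - <<'E'
from h import *
st(); print(rel([.4412,-.451,.06],np.radians(15.6)))
E
```

```text
t 25.725 p [ 0.5753 -0.2068  0.1474] g 0.999 F [0.3 0.3 0. ]
[array([0.3124, 0.2008, 0.1167]), np.float64(-0.0322)]
```

>>> play_rows:
  motion:
    - [[0.06, 0.04, 0.0], 0]
    - [[0.12, 0.08, 0], 0]
    - [[0.18, 0.12, 0], -0.01]
    - [[0.24, 0.16, 0.02], -0.02]
    - [[0.312, 0.2, 0.07], -0.0322]
  gripper: 1

```text
time_s: 26.35
position: [0.4472, -0.4442, 0.1026]
tool_rot: [[0.274, -0.962, 0.004], [-0.962, -0.274, -0.003], [0.004, -0.003, -1.0]]
wrist_force: [0.6, -0.4, 0.4]
gripper_width: 1.001
```

>>> play_rows:
  motion:
    - [[0, 0, 0], 0]
    - [[0, 0, 0], 0]
    - [[0, 0, 0], 0]

```text
time_s: 26.72
position: [0.4477, -0.4426, 0.1022]
tool_rot: [[0.271, -0.963, 0.002], [-0.963, -0.271, -0.001], [0.001, -0.001, -1.0]]
wrist_force: [0.7, -1.0, 0.4]
gripper_width: 1.0
```

```bash
python3 - <<'E'
from h import *
st(); print(rel([.4412,-.451,.003],np.radians(15.6)))
E
```

```text
t 26.725 p [ 0.4477 -0.4426  0.1022] g 1.0 F [ 0.7 -1.   0.4]
[array([0.0082, 0.0115, 0.1323]), np.float64(0.0003)]
```

>>> play_rows:
  motion:
    - [[0.0082, 0.0105, 0.03], 0]
    - [[0.0082, 0.0105, 0.08], 0]
    - [[0.0082, 0.0105, 0.12], 0]
    - [[0.0082, 0.0105, 0.132], 0]
    - [[0.0082, 0.0105, 0.132], 0]

```text
time_s: 27.35
position: [0.4411, -0.4515, 0.0028]
tool_rot: [[0.27, -0.963, 0.0], [-0.963, -0.27, -0.001], [0.001, -0.0, -1.0]]
wrist_force: [0.1, -0.1, 0.4]
gripper_width: 1.0
```

>>> play_rows:
  motion:
    - [[0, 0, 0], 0]
    - [[0, 0, 0], 0]
    - [[0, 0, 0], 0]
    - [[0, 0, 0], 0]
    - [[0, 0, 0], 0]
  gripper: -1
  force: 20

```text
time_s: 27.98
position: [0.4403, -0.4519, 0.0023]
tool_rot: [[0.268, -0.963, 0.0], [-0.963, -0.268, -0.0], [0.0, -0.0, -1.0]]
wrist_force: [1.0, 0.0, 0.8]
gripper_width: 0.517
```

>>> play_rows:
  motion:
    - [[0, 0, 0], 0]
    - [[0, 0, 0], 0]
    - [[0, 0, 0], 0]

```text
time_s: 28.35
position: [0.4405, -0.4519, 0.0023]
tool_rot: [[0.269, -0.963, 0.001], [-0.963, -0.269, -0.0], [0.001, -0.001, -1.0]]
wrist_force: [0.8, -0.4, 0.9]
gripper_width: 0.459
```

>>> play_rows:
  motion:
    - [[0, 0, -0.02], 0]
    - [[0, 0, -0.06], 0]
    - [[0, 0, -0.12], 0]
    - [[0, 0, -0.18], 0]
    - [[0, 0, -0.18], 0]

```text
time_s: 28.98
position: [0.442, -0.4536, 0.1428]
tool_rot: [[0.269, -0.963, 0.008], [-0.963, -0.269, -0.006], [0.008, -0.006, -1.0]]
wrist_force: [-0.2, -0.2, -2.2]
gripper_width: 0.458
```

```bash
python3 - <<'E'
from h import *
o=st(); g=o['position']+[0,0,.0187]; x,y=[int(v) for v in proj('side',g)]
s=viewer.snapshot('side'); print(x-10,y-12); print(s[y-12:y+16,x-10:x+11].mean(2).astype(int))
print([ (k,np.round(v,1).tolist()) for k,v in held(0).items()])
print(rel([*w(0,.043),.14],by))
E
```

```text
t 28.975 p [ 0.442  -0.4536  0.1428] g 0.458 F [-0.2 -0.2 -2.2]
348 83
[[ 78  47  40  37  45  66  90 102  99  97  99 100 100  98 102  98  78  51
   38  39  32]
 [ 80  55  37  40  46  66  90 101  98  97 101 100  99 100 100  99  80  51
   37  39  39]
 [ 81  57  41  38  45  69  89 100 102  97  97  99  99  99 100  97  76  48
   43  40  40]
 [ 89  62  38  41  42  66  92  99  97  97 100  99  99 101 101  94  70  46
   38  38  47]
 [ 92  65  42  36  49  72  93 102  99  97 100  97 101  98 100  90  66  44
   40  40  53]
 [ 97  75  43  36  48  82  97  97  96  99 100 101  99 101  98  91  63  42
   41  44  64]
 [ 99  75  46  36  54  84  98 101  99  97  97  98  99 100  98  85  57  43
   41  45  78]
 [ 97  75  44  38  52  81  97  98  98  97  98  97  99 101  97  82  58  38
   37  51  82]
 [ 95  68  42  35  50  79  97 100 101  98  96  99 101 100 101  88  67  46
   36  52  84]
 [ 90  66  41  39  56  90 104 107 107 105 103 102 106 108 110 101  83  55
   41  50  83]
 [ 92  69  40  40  58  98 114 112 115 113 112 111 114 114 116 115 102  77
   46  52  83]
 [ 97  78  46  37  56 101 117 119 117 116 117 116 
[... 948 characters left out ...]
98  99  97  97  99 100 100 100  99 103 100 100  96  97
   96  96  96]
 [ 99  98 100 100 101  98  98 100  99  98  98  98  99  98  99  97  99  98
   99  96  98]
 [ 99  98 100 100 100 100  98  97 101 100  97 101 101  99  99  97  99  97
   99  99  97]
 [100 100 101 100  99  99  99  96  98 100 100  99 100  99 100  97  97  99
   95 100 100]
 [100 101  98  97  99  99 101  99 100 100  98 100  98  99  99  98  99 101
   97  99  99]
 [100  98  98 101  98 101 101 102 100 102 100 100 100 101 101  99  98  98
  101 100  99]]
[('low', [[362.3, 95.9], [350.6, 97.1]]), ('ridge', [[365.6, 103.6], [353.7, 104.8]]), ('tip', [[366.3, 94.6], [354.2, 95.8]])]
[array([-0.7558, -0.3611, -0.0015]), np.float64(0.0321)]
```

>>> play_rows:
  motion:
    - [[-0.05, -0.024, 0], 0]
    - [[-0.1, -0.048, 0], 0]
    - [[-0.15, -0.072, 0], 0]
    - [[-0.2, -0.096, 0], 0]
    - [[-0.25, -0.12, 0], 0]

```text
time_s: 29.65
position: [0.475, -0.2453, 0.1356]
tool_rot: [[0.268, -0.963, -0.004], [-0.963, -0.268, 0.001], [-0.002, 0.003, -1.0]]
wrist_force: [0.1, -0.6, -0.5]
gripper_width: 0.455
```

>>> play_rows:
  motion:
    - [[-0.05, -0.024, 0], 0]
    - [[-0.1, -0.048, 0], 0]
    - [[-0.15, -0.072, 0], 0]
    - [[-0.2, -0.096, 0], 0]
    - [[-0.25, -0.12, 0], 0]

```text
time_s: 30.28
position: [0.5114, -0.0411, 0.1357]
tool_rot: [[0.268, -0.963, -0.004], [-0.963, -0.268, -0.0], [-0.001, 0.004, -1.0]]
wrist_force: [0.1, -0.2, -1.4]
gripper_width: 0.456
```

>>> play_rows:
  motion:
    - [[-0.05, -0.024, 0], 0.01]
    - [[-0.1, -0.048, 0], 0.02]
    - [[-0.15, -0.072, 0], 0.0321]
    - [[-0.2, -0.096, 0], 0.0321]
    - [[-0.25, -0.12, 0], 0.0321]

```text
time_s: 30.9
position: [0.5479, 0.1632, 0.1355]
tool_rot: [[0.07, -0.998, -0.004], [-0.998, -0.07, -0.002], [0.002, 0.004, -1.0]]
wrist_force: [0.3, -0.2, -1.6]
gripper_width: 0.454
```

>>> play_rows:
  motion:
    - [[0, 0, 0], 0]
    - [[0, 0, 0], 0]
    - [[0, 0, 0], 0]

```text
time_s: 31.28
position: [0.5486, 0.1614, 0.1366]
tool_rot: [[0.069, -0.998, -0.002], [-0.998, -0.069, -0.001], [0.001, 0.002, -1.0]]
wrist_force: [0.3, -0.6, -1.5]
gripper_width: 0.458
```

```bash
python3 - <<'E'
from h import *
o=st(); print(rel([*w(0,.043),.14],by),rel([*w(0,.043),.024],by))
# saddle A now: numeric patch is visible? side view rows
s=viewer.snapshot('side'); g=o['position']+[0,0,.0187]; x,y=[int(v) for v in proj('side',g)]
print(y-8); print(s[y-8:y+16:1,x-6:x+8:3].mean(2).astype(int).tolist()); print(held(0)['ridge'])
E
```

```text
t 31.275 p [0.5486 0.1614 0.1366] g 0.458 F [ 0.3 -0.6 -1.5]
[array([-0.0069, -0.0017, -0.0045]), np.float64(-0.0002)] [array([-0.007 , -0.002 ,  0.1501]), np.float64(-0.0002)]
229
[[143, 139, 139, 141, 143], [141, 138, 140, 140, 142], [126, 126, 129, 130, 132], [105, 106, 112, 112, 113], [102, 102, 104, 103, 105], [111, 108, 108, 109, 111], [114, 114, 111, 112, 113], [117, 115, 114, 111, 115], [121, 117, 117, 117, 116], [120, 118, 119, 120, 120], [123, 121, 120, 120, 118], [118, 117, 118, 116, 117], [117, 114, 116, 116, 116], [114, 116, 116, 116, 115], [114, 117, 115, 116, 115], [110, 115, 114, 115, 117], [106, 112, 115, 116, 115], [103, 110, 113, 117, 114], [100, 106, 112, 117, 117], [99, 106, 110, 114, 116], [100, 105, 107, 111, 117], [101, 96, 93, 102, 105], [91, 66, 66, 73, 78], [82, 41, 44, 44, 46]]
[array([309.69825494, 248.62598397]), array([292.94673052, 248.22323457])]
```

>>> play_rows:
  motion:
    - [[-0.007, -0.002, 0.04], 0]
    - [[-0.007, -0.002, 0.09], 0]
    - [[-0.007, -0.002, 0.13], 0]
    - [[-0.007, -0.002, 0.145], 0]
    - [[-0.007, -0.002, 0.148], 0]

```text
time_s: 31.95
position: [0.5506, 0.1674, 0.0261]
tool_rot: [[0.07, -0.998, -0.0], [-0.998, -0.07, -0.0], [0.0, 0.0, -1.0]]
wrist_force: [0.1, 0.4, -0.4]
gripper_width: 0.453
```

>>> play_rows:
  motion:
    - [[0, 0, 0.002], 0]
    - [[0, 0, 0.003], 0]
    - [[0, 0, 0.004], 0]
    - [[0, 0, 0.004], 0]

```text
time_s: 32.45
position: [0.5505, 0.168, 0.0235]
tool_rot: [[0.07, -0.998, 0.0], [-0.998, -0.07, 0.0], [-0.0, -0.0, -1.0]]
wrist_force: [0.4, -0.6, -1.4]
gripper_width: 0.456
```

>>> play_rows:
  motion:
    - [[0, 0, 0.001], 0]
    - [[0, 0, 0.0018], 0]
    - [[0, 0, 0.0022], 0]
    - [[0, 0, 0.0022], 0]

```text
time_s: 32.95
position: [0.5504, 0.168, 0.0222]
tool_rot: [[0.07, -0.998, 0.0], [-0.998, -0.07, 0.0], [-0.0, -0.0, -1.0]]
wrist_force: [-2.0, 0.8, 4.9]
gripper_width: 0.458
```

>>> play_rows:
  motion:
    - [[0, 0, 0], 0]
    - [[0, 0, 0], 0]
    - [[0, 0, 0], 0]
    - [[0, 0, 0], 0]
  gripper: 0.15

```text
time_s: 33.45
position: [0.5503, 0.1679, 0.0213]
tool_rot: [[0.07, -0.998, -0.0], [-0.998, -0.07, -0.0], [0.0, 0.0, -1.0]]
wrist_force: [0.7, 0.4, 0.1]
gripper_width: 0.569
```

>>> play_rows:
  motion:
    - [[0, 0, -0.03], 0]
    - [[0, 0, -0.08], 0]
    - [[0, 0, -0.14], 0]
    - [[0, 0, -0.2], 0]
    - [[0, 0, -0.2], 0]

```text
time_s: 34.08
position: [0.5528, 0.169, 0.176]
tool_rot: [[0.071, -0.997, 0.008], [-0.998, -0.071, 0.004], [-0.004, -0.009, -1.0]]
wrist_force: [1.0, -0.2, 0.1]
gripper_width: 0.573
```

>>> play_rows:
  motion:
    - [[0, -0.06, 0], 0]
    - [[0, -0.12, 0], 0]
    - [[0, -0.18, 0], 0]
    - [[0, -0.22, 0], 0]
    - [[0, -0.22, 0], 0]
  gripper: 0.15

```text
time_s: 34.7
position: [0.7157, 0.179, 0.168]
tool_rot: [[0.069, -0.998, -0.004], [-0.998, -0.069, -0.001], [0.001, 0.004, -1.0]]
wrist_force: [-0.8, -0.2, -0.1]
gripper_width: 0.575
```

```bash
python3 - <<'E'
from h import *
o=st(); t=viewer.snapshot('top');s=viewer.snapshot('side'); np.save('last_top.npy',t);np.save('last_side.npy',s)
x,y=[int(v) for v in proj('side',[*w(0,0),.03])]; print(x-20,y-24)
print('\n'.join(' '.join('%3d'%v for v in row) for row in s[y-24:y+26,x-18:x+19:2].mean(2).astype(int)))
E
```

```text
t 34.7 p [0.7157 0.179  0.168 ] g 0.575 F [-0.8 -0.2 -0.1]
283 233
142 144 145 145 143 140 143 143 142 144 143 142 141 142 141 141 141 143 141
144 144 145 144 142 144 145 144 144 146 145 144 144 143 142 141 141 142 141
144 147 146 144 144 144 144 143 145 143 145 143 143 143 142 143 143 144 142
144 145 142 143 143 142 143 143 142 144 142 142 143 142 141 142 141 140 143
158 155 150 152 149 151 149 146 146 148 147 144 144 145 144 142 139 140 142
182 181 180 180 180 180 172 172 170 171 169 165 163 162 161 161 154 153 153
199 196 196 199 198 199 195 193 192 192 190 187 185 186 186 185 180 180 179
201 198 198 201 200 200 197 197 199 196 195 196 197 197 196 196 195 194 194
199 197 198 200 198 198 188 185 192 190 188 189 189 197 197 197 196 196 196
199 197 198 200 198 196 175 171 178 175 176 176 179 187 196 197 197 195 195
200 197 197 199 198 196 179 177 172 171 171 172 177 176 195 197 195 196 195
198 196 198 200 198 197 191 190 183 181 180 182 185 173 195 197 196 196 194
199 197 198 199 198 197 195 194 191 189 189 190 191 169 194 196 197 196 195
199 195 198 199 198 197 198 196 195 193 188 1
[... 2066 characters left out ...]
 191 167 131 118
196 197 195 197 169 126 140 155 135 113 116 113 155 194 194 167 129 114 114
195 198 197 198 170 121 138 154 135 117 115 115 136 168 167 126 114 117 116
197 197 196 197 165 117 134 149 135 116 116 114 116 127 126 113 114 116 116
196 198 196 197 162 111 127 145 131 113 116 117 114 112 113 114 115 116 114
198 197 196 197 165 111 128 142 129 112 117 116 116 114 115 113 115 116 114
197 197 195 196 176 143 151 150 128 109 112 114 115 115 118 115 115 116 117
196 198 196 198 190 180 180 156 123 110 114 115 113 116 115 115 116 115 115
199 200 198 198 195 192 169 141 114 115 115 117 115 115 116 114 115 117 113
198 198 197 197 181 169 131 119 113 116 115 118 113 116 115 115 120 117 114
```

```bash
python3 - <<'E'
from h import *
def pr(yc,n='side',xc=0):
    for nm,(y,z) in dict(low=(-23,0),arcmid=(-12.5,25.5),top=(13,36),tip=(23,34.6),ridge=(23,0)).items():
        print(nm,[proj(n,[*w(xc+sx*.02,yc+y/1e3),.020+z/1e3]).round(1).tolist() for sx in(-1,1)],end=' ')
    print()
for yc in(-.029,-.034,-.04): print('A',yc); pr(yc)
print('B'); pr(.040)
print('blade top front',[proj('side',[*w(sx*.02,y),.054]).round(1).tolist() for sx in(-1,1) for y in(.006,-.006)])
t=np.load('last_top.npy'); x,y=[int(v) for v in proj('top',[*w(0,0),.04])]; print('top origin',x-34,y-14)
print('\n'.join(' '.join('%3d'%v for v in row) for row in t[y-14:y+15:2,x-34:x+35:2].mean(2).astype(int)))
print('A'); pr(-.029,'top'); print('B'); pr(.04,'top')
E
```

```text
A -0.029
low [[312.1, 244.6], [297.5, 244.3]] arcmid [[311.8, 241.6], [296.8, 241.3]] top [[311.3, 246.6], [296.0, 246.2]] tip [[311.1, 249.9], [295.8, 249.6]] ridge [[311.3, 258.1], [296.3, 257.7]] 
A -0.034
low [[312.2, 243.2], [297.6, 242.9]] arcmid [[311.9, 240.2], [297.0, 239.8]] top [[311.4, 245.1], [296.2, 244.7]] tip [[311.2, 248.4], [295.9, 248.1]] ridge [[311.4, 256.6], [296.4, 256.2]] 
A -0.04
low [[312.3, 241.5], [297.7, 241.2]] arcmid [[312.0, 238.5], [297.1, 238.1]] top [[311.5, 243.3], [296.3, 243.0]] tip [[311.3, 246.6], [296.1, 246.3]] ridge [[311.5, 254.8], [296.6, 254.4]] 
B
low [[310.9, 265.1], [295.7, 264.7]] arcmid [[310.6, 262.4], [295.0, 262.0]] top [[310.0, 268.0], [294.2, 267.6]] tip [[309.9, 271.6], [293.9, 271.2]] ridge [[310.1, 279.7], [294.5, 279.3]] 
blade top front [[310.9, 253.7], [311.1, 250.1], [295.5, 253.3], [295.8, 249.7]]
top origin 209 170
 58 103 227 238 237 238 238 238 239 240 240 240 240 240 239 240 240 241 242 240 241 241 243 244 244 245 244 244 244 243 244 242 242 238 146
 61  52 228 236 236 236 238 239 238 238 238 238 239 240 239 239 241 
[... 1576 characters left out ...]
247 247 247 245 245 243 245 245 218
 59  61  72 111 106 110 109 104 197 239 239 239 241 241 242 242 243 242 243 243 243 243 244 244 245 245 245 245 245 243 244 243 243 244 221
 61  61  70 113 114 110 112 110 106 242 238 240 241 241 241 242 243 243 242 244 243 244 245 245 245 245 246 246 246 245 245 245 245 246 221
A
low [[267.3, 192.0], [266.5, 175.2]] arcmid [[261.2, 191.4], [260.4, 174.1]] top [[249.3, 191.7], [248.5, 174.2]] tip [[245.0, 192.0], [244.2, 174.5]] ridge [[247.9, 193.2], [247.1, 176.4]] 
B
low [[238.2, 193.8], [237.4, 177.0]] arcmid [[231.2, 193.2], [230.4, 175.9]] top [[218.9, 193.5], [218.2, 176.0]] tip [[214.7, 193.8], [214.0, 176.4]] ridge [[218.7, 195.0], [218.0, 178.2]]
```

```bash
python3 - <<'E'
from h import *
st(); print(rel([*w(0,-.018),.10],by), rel([*w(0,-.018),.0595],by))
E
```

```text
t 34.8 p [0.7141 0.1792 0.1696] g 0.577 F [-0.2 -0.5 -0.4]
[array([0.0827, 0.2199, 0.0935]), np.float64(-0.0)] [array([0.0827, 0.2197, 0.1475]), np.float64(-0.0)]
```

>>> play_rows:
  motion:
    - [[0.02, 0.055, 0], 0]
    - [[0.04, 0.11, 0], 0]
    - [[0.06, 0.16, 0], 0]
    - [[0.0827, 0.2199, 0.02], 0]
    - [[0.0827, 0.2199, 0.0935], 0]
  gripper: -1

```text
time_s: 35.42
position: [0.5539, 0.1058, 0.1054]
tool_rot: [[0.071, -0.997, 0.009], [-0.997, -0.071, 0.004], [-0.003, -0.009, -1.0]]
wrist_force: [1.6, 1.6, -1.3]
gripper_width: 0.094
```

>>> play_rows:
  motion:
    - [[0, 0, 0.0], 0]
    - [[0, 0, 0.02], 0]
    - [[0, 0, 0.04], 0]
    - [[0, 0, 0.05], 0]
    - [[0, 0, 0.05], 0]

```text
time_s: 36.05
position: [0.5546, 0.1059, 0.0632]
tool_rot: [[0.07, -0.998, -0.001], [-0.998, -0.07, -0.001], [0.001, 0.001, -1.0]]
wrist_force: [0.3, -0.2, 0.7]
gripper_width: 0.006
```

```bash
python3 - <<'E'
from h import *
st(); print(rel([*w(0,-.018),.0565],by))
E
```

```text
t 36.05 p [0.5546 0.1059 0.0632] g 0.006 F [ 0.3 -0.2  0.7]
[array([0.0001, 0.0012, 0.009 ]), np.float64(0.0)]
```

>>> play_rows:
  motion:
    - [[0, 0, 0.004], 0]
    - [[0, 0, 0.006], 0]

```text
time_s: 36.3
position: [0.555, 0.1061, 0.0595]
tool_rot: [[0.07, -0.998, 0.001], [-0.998, -0.07, 0.0], [-0.0, -0.001, -1.0]]
wrist_force: [0.4, -0.2, 0.1]
gripper_width: 0.005
```

>>> play_rows:
  motion:
    - [[0, 0, 0.0013], 0]
    - [[0, 0, 0.0013], 0]

```text
time_s: 36.55
position: [0.5548, 0.106, 0.0585]
tool_rot: [[0.07, -0.998, 0.0], [-0.998, -0.07, 0.0], [-0.0, -0.0, -1.0]]
wrist_force: [-1.0, 0.5, -0.7]
gripper_width: 0.004
```

>>> play_rows:
  motion:
    - [[0, 0, 0.0013], 0]
    - [[0, 0, 0.0013], 0]

```text
time_s: 36.8
position: [0.5547, 0.106, 0.0574]
tool_rot: [[0.07, -0.998, -0.0], [-0.998, -0.07, -0.0], [0.0, 0.0, -1.0]]
wrist_force: [-0.1, -0.4, -0.0]
gripper_width: 0.006
```

>>> play_rows:
  motion:
    - [[0, 0, 0.0013], 0]
    - [[0, 0, 0.0013], 0]

```text
time_s: 37.05
position: [0.5547, 0.106, 0.0563]
tool_rot: [[0.07, -0.998, -0.0], [-0.998, -0.07, -0.0], [0.0, 0.0, -1.0]]
wrist_force: [-0.3, -0.3, 0.9]
gripper_width: 0.001
```

>>> play_rows:
  motion:
    - [[0, 0, 0.0011], 0]
    - [[0, 0, 0.0011], 0]

```text
time_s: 37.3
position: [0.5547, 0.106, 0.0555]
tool_rot: [[0.07, -0.998, -0.0], [-0.998, -0.07, -0.0], [0.0, 0.0, -1.0]]
wrist_force: [-0.3, 0.3, -0.2]
gripper_width: 0.005
```

>>> play_rows:
  motion:
    - [[0, 0, -0.02], 0]
    - [[0, 0, -0.06], 0]
    - [[0, 0, -0.1], 0]
    - [[0, 0, -0.12], 0]

```text
time_s: 37.8
position: [0.5558, 0.1064, 0.1485]
tool_rot: [[0.07, -0.998, 0.004], [-0.998, -0.07, 0.002], [-0.001, -0.004, -1.0]]
wrist_force: [0.1, -0.3, 0.4]
gripper_width: 0.003
```

```bash
python3 - <<'E'
from h import *
o=st(); print(o['q'])
hin=np.array([.61918602,.23672829]); edge=np.array([.53534406,.35210692])
H=w(.076,.107); d=edge-H; print('H',H,hin,'len',np.linalg.norm(d),'angle',by+np.pi-np.arctan2(d[1],d[0]))
for nm,h in(('H',H),('hin',hin)):
  d=edge-h;print(np.linalg.norm(d))
E
```

```text
t 37.8 p [0.5558 0.1064 0.1485] g 0.003 F [ 0.1 -0.3  0.4]
[ 4.75688711e-01  3.22267187e-01 -2.14437968e-01  4.77298519e-04
 -1.02984192e+00 -4.05579379e-01]
H [0.62082999 0.23575361] [0.61918602 0.23672829] len 0.14438121903653844 angle 1.0071528845444289
0.14438121903653844
0.1426243405499864
```

Pressing down to 55.5 mm over saddle A met no contact, so it isn't propped up and lies flat. The door stands at about 1.0 rad, so I'll push it shut from outside.

```bash
cat > door.py <<'E'
from h import *
def bay(p): d=np.array(p[:2])-b; c,s=np.cos(by),np.sin(by); return np.array([c*d[0]+s*d[1],-s*d[0]+c*d[1]])
def fp(th,r_=.115,extra=0): # finger centre in bay frame
    off=.003+.015*abs(np.sin(th))+.0095*np.cos(th)+extra
    return np.array([.076,.107])+r_*np.array([-np.cos(th),np.sin(th)])+off*np.array([np.sin(th),np.cos(th)])
E
python3 - <<'E'
from door import *
o=st(); p0=bay(o['position']); print('bay',p0)
st0=fp(1.0,extra=.018); print('start',st0, rel([*w(*st0),.148],by), rel([*w(*st0),.045],by))
for th in(1,.9,.8,.7,.6,.5,.4,.3,.2,.15,.1,.05,0,-.03):
    d=fp(th)-st0; print(th,(np.array([-d[1],-d[0]])/.75).round(4))
E
```

```text
t 37.8 p [0.5558 0.1064 0.1485] g 0.003 F [ 0.1 -0.3  0.4]
bay [ 0.00211599 -0.01746741]
start [0.04647639 0.22470854] [array([-0.3229, -0.0593,  0.0013]), np.float64(0.0001)] [array([-0.3227, -0.0587,  0.1386]), np.float64(0.0001)]
1 [0.013  0.0202]
0.9 [0.0197 0.0344]
0.8 [0.028 0.048]
0.7 [0.0378 0.0608]
0.6 [0.0491 0.0726]
0.5 [0.0618 0.0834]
0.4 [0.0756 0.0927]
0.3 [0.0906 0.1006]
0.2 [0.1065 0.1069]
0.15 [0.1147 0.1093]
0.1 [0.1231 0.1113]
0.05 [0.1317 0.1129]
0 [0.1403 0.114 ]
-0.03 [0.1443 0.1144]
```

>>> play_rows:
  motion:
    - [[-0.065, -0.012, 0], 0]
    - [[-0.13, -0.024, 0], 0]
    - [[-0.195, -0.036, 0], 0]
    - [[-0.26, -0.048, 0], 0]
    - [[-0.3229, -0.0593, 0], 0]

```text
time_s: 38.42
position: [0.582, 0.3522, 0.1455]
tool_rot: [[0.07, -0.998, -0.001], [-0.998, -0.07, -0.0], [0.0, 0.001, -1.0]]
wrist_force: [0.8, -0.2, 0.4]
gripper_width: 0.006
```

>>> play_rows:
  motion:
    - [[0, 0, 0], 0]
    - [[0, 0, 0], 0]

```text
time_s: 38.67
position: [0.5817, 0.3503, 0.1451]
tool_rot: [[0.07, -0.998, -0.001], [-0.998, -0.07, -0.001], [0.001, 0.001, -1.0]]
wrist_force: [0.7, -1.0, -0.1]
gripper_width: 0.006
```

```bash
python3 - <<'E'
from door import *
o=st(); st0=fp(1.0,extra=.018); print(rel([*w(*st0),.045],by))
t=viewer.snapshot('top'); print('edge px pred for th:',[(th,proj('top',[*w(*(np.array([.076,.107])+.145*np.array([-np.cos(th),np.sin(th)]))),.078]).round(0).tolist()) for th in(.8,.9,1.,1.1)])
# bright door top pixels, left of bay
m=(t[135:200,125:200].min(2)>200); v,u=np.nonzero(m); print(u.min()+125 if len(u) else None, list(zip(u+125,v+135))[::6])
E
```

```text
t 38.675 p [0.5817 0.3503 0.1451] g 0.006 F [ 0.7 -1.  -0.1]
[array([-0.0011, -0.0022,  0.1335]), np.float64(0.0)]
edge px pred for th: [(0.8, [145.0, 199.0]), (0.9, [140.0, 195.0]), (1.0, [136.0, 190.0]), (1.1, [133.0, 184.0])]
170 [(np.int64(199), np.int64(148)), (np.int64(196), np.int64(149)), (np.int64(193), np.int64(150)), (np.int64(199), np.int64(150)), (np.int64(189), np.int64(153)), (np.int64(183), np.int64(155)), (np.int64(184), np.int64(156)), (np.int64(179), np.int64(158)), (np.int64(180), np.int64(159)), (np.int64(176), np.int64(161)), (np.int64(172), np.int64(163)), (np.int64(173), np.int64(164)), (np.int64(171), np.int64(166))]
```

>>> play_rows:
  motion:
    - [[-0.001, -0.002, 0.04], 0]
    - [[-0.001, -0.002, 0.09], 0]
    - [[-0.001, -0.002, 0.133], 0]
    - [[-0.001, -0.002, 0.133], 0]

```text
time_s: 39.22
position: [0.582, 0.3487, 0.0433]
tool_rot: [[0.068, -0.998, -0.005], [-0.998, -0.068, -0.004], [0.004, 0.005, -1.0]]
wrist_force: [0.3, 0.3, 0.2]
gripper_width: 0.006
```

>>> play_rows:
  motion:
    - [[0.007, 0.01, 0], 0]
    - [[0.013, 0.02, 0], 0]
    - [[0.0197, 0.034, 0], 0]
    - [[0.028, 0.048, 0], 0]
    - [[0.0378, 0.0608, 0], 0]

```text
time_s: 39.85
position: [0.5394, 0.3197, 0.0463]
tool_rot: [[0.07, -0.998, 0.0], [-0.998, -0.07, 0.0], [-0.0, -0.0, -1.0]]
wrist_force: [0.1, 0.4, 1.0]
gripper_width: 0.006
```

>>> play_rows:
  motion:
    - [[0.0113, 0.0118, 0], 0]
    - [[0.024, 0.0226, 0], 0]
    - [[0.0378, 0.032, 0], 0]
    - [[0.0528, 0.0398, 0], 0]
    - [[0.0687, 0.0461, 0], 0]

```text
time_s: 40.48
position: [0.509, 0.2655, 0.0459]
tool_rot: [[0.07, -0.998, 0.0], [-0.998, -0.07, 0.0], [-0.0, -0.0, -1.0]]
wrist_force: [0.9, -0.1, -0.4]
gripper_width: 0.003
```

```bash
python3 - <<'E'
from door import *
o=st(); print(bay(o['position']), fp(.2),fp(0))
E
```

```text
t 40.475 p [0.509  0.2655 0.0459] g 0.003 F [ 0.9 -0.1 -0.4]
[-0.03349073  0.14447914] [-0.03366987  0.14483285] [-0.039   0.1195]
```

Now I'll push through the catch slowly.

>>> play_rows:
  motion:
    - [[0.0085, 0.002, 0], 0]
    - [[0.0125, 0.003, 0], 0]
    - [[0.0165, 0.004, 0], 0]
    - [[0.021, 0.005, 0], 0]
    - [[0.025, 0.006, 0], 0]

```text
time_s: 41.1
position: [0.5071, 0.2495, 0.0461]
tool_rot: [[0.07, -0.998, 0.003], [-0.998, -0.07, 0.004], [-0.004, -0.003, -1.0]]
wrist_force: [0.1, 7.9, -2.4]
gripper_width: 0.001
```

>>> play_rows:
  motion:
    - [[0.003, 0, 0], 0]
    - [[0.006, 0, 0], 0]
    - [[0.009, 0.001, 0], 0]
    - [[0.01, 0.001, 0], 0]
    - [[0.01, 0.001, 0], 0]

```text
time_s: 41.72
position: [0.5066, 0.2413, 0.0462]
tool_rot: [[0.07, -0.998, 0.002], [-0.998, -0.07, 0.003], [-0.003, -0.002, -1.0]]
wrist_force: [-1.1, 6.5, -1.5]
gripper_width: 0.003
```

```bash
python3 - <<'E'
from door import *
o=st(); print(bay(o['position']))
E
```

```text
t 41.725 p [0.5066 0.2413 0.0462] g 0.003 F [-1.1  6.5 -1.5]
[-0.03756991  0.12053437]
```

>>> play_rows:
  motion:
    - [[0.002, 0, 0], 0]
    - [[0.004, 0, 0], 0]
    - [[0.004, 0, 0], 0]

```text
time_s: 42.1
position: [0.5068, 0.2411, 0.0462]
tool_rot: [[0.07, -0.998, 0.004], [-0.998, -0.07, 0.008], [-0.007, -0.004, -1.0]]
wrist_force: [-3.9, 14.1, -2.8]
gripper_width: 0.005
```

>>> play_rows:
  motion:
    - [[0.002, 0, 0], 0]
    - [[0.004, 0, 0], 0]
    - [[0.004, 0, 0], 0]

```text
time_s: 42.48
position: [0.507, 0.2409, 0.0464]
tool_rot: [[0.07, -0.998, 0.005], [-0.997, -0.07, 0.012], [-0.012, -0.006, -1.0]]
wrist_force: [-6.9, 21.9, -2.5]
gripper_width: 0.002
```

>>> play_rows:
  motion:
    - [[-0.02, 0, 0], 0]
    - [[-0.05, 0, 0], 0]
    - [[-0.08, 0, 0], 0]
    - [[-0.08, 0, -0.05], 0]
    - [[-0.08, 0, -0.12], 0]

```text
time_s: 43.1
position: [0.501, 0.2935, 0.1351]
tool_rot: [[0.071, -0.998, -0.004], [-0.998, -0.071, -0.004], [0.004, 0.004, -1.0]]
wrist_force: [0.5, 1.6, -0.5]
gripper_width: 0.004
```

>>> play_rows:
  motion:
    - [[-0.06, 0.06, 0], 0]
    - [[-0.12, 0.12, 0], 0]
    - [[-0.16, 0.12, 0], 0]
    - [[-0.2, 0.12, 0], 0]
    - [[-0.24, 0.12, 0], 0]

```text
time_s: 43.72
position: [0.399, 0.4682, 0.1358]
tool_rot: [[0.071, -0.998, -0.0], [-0.998, -0.071, -0.001], [0.001, 0.0, -1.0]]
wrist_force: [-0.2, -0.0, 0.6]
gripper_width: 0.001
```

```bash
python3 - <<'E'
from door import *
o=st(); t=viewer.snapshot('top').astype(int); s=viewer.snapshot('side').astype(int)
for n,im in(('top',t),('side',s)):
  # predicted door top midline, shut vs 0.1 rad ajar, and brightness perpendicular profile (along bay y) at several radii
  for r_ in(.03,.08,.12,.14):
    row=[]
    for off in np.arange(-.02,.0301,.003):
        u,v=proj(n,[*w(.076-r_,.107+off),.078]); row.append(int(im[int(round(v)),int(round(u))].mean()))
    print(n,r_,row)
old=np.load('last_side.npy').astype(int); x,y=[int(q) for q in proj('side',[*w(0,0),.03])]
print('side plate diff', np.abs(s-old)[y-20:y+14,x-30:x+30].mean(), np.abs(s-old)[y-20:y+14,x-14:x+14].max())
E
```

```text
t 43.725 p [0.399  0.4682 0.1358] g 0.001 F [-0.2 -0.   0.6]
top 0.03 [67, 74, 71, 74, 69, 66, 131, 249, 190, 56, 69, 68, 68, 68, 69, 71, 70]
top 0.08 [61, 73, 71, 72, 70, 68, 215, 251, 191, 71, 71, 73, 72, 74, 73, 73, 75]
top 0.12 [70, 69, 73, 72, 70, 57, 211, 248, 126, 25, 42, 67, 76, 75, 72, 75, 75]
top 0.14 [63, 71, 74, 72, 68, 69, 214, 250, 210, 69, 70, 73, 73, 71, 72, 72, 72]
side 0.03 [188, 188, 188, 189, 189, 186, 181, 194, 207, 142, 126, 130, 128, 130, 129, 130, 127]
side 0.08 [149, 161, 156, 154, 152, 159, 179, 197, 185, 149, 129, 127, 128, 129, 129, 127, 128]
side 0.12 [186, 186, 186, 188, 186, 186, 188, 200, 206, 139, 101, 70, 49, 47, 57, 55, 56]
side 0.14 [130, 129, 129, 130, 128, 137, 167, 189, 173, 133, 127, 135, 132, 120, 119, 123, 122]
side plate diff 9.964869281045752 61
```

```bash
python3 - <<'E'
from fitm import *
t=viewer.snapshot('top').astype(int); x,y=[int(v) for v in proj('top',[*w(0,0),.04])]
print('\n'.join(' '.join('%3d'%v for v in row) for row in t[y-14:y+15:4,x-34:x+35:2].mean(2).astype(int)))
s=viewer.snapshot('side').astype(int); x,y=[int(v) for v in proj('side',[*w(0,0),.03])]
print('\n'.join(' '.join('%3d'%v for v in row) for row in s[y-20:y+22:3,x-18:x+19:3].mean(2).astype(int)))
m=(t.mean(2)>90).astype(np.uint8); n,l,S,c=cv2.connectedComponentsWithStats(m)
for i in range(1,n):
    if 60<S[i,4]<2500: print(S[i].tolist(),c[i].round(0).tolist(),unproj('top',*c[i],.02)[:2].round(3).tolist())
E
```

```text
131 125 213 229 229 230 229 230 232 231 233 233 232 233 233 233 232 235 234 232 234 233 235 237 237 237 237 237 236 236 236 236 235 231 134
129 128 208 227 225 226 226 228 229 229 230 231 231 232 232 237 246 246 239 232 235 230 226 191 219 214 232 237 244 239 237 236 237 242 118
130 129 197 196 225 236 233 213 113 193 169 153 124 104 153 197  33  27 165 225 236 230 207 135 189 171 154 115  92 210 236 236 237 243  89
130 131 203 202 222 235 231 207 116 192 172 153 117 110 141 206  29  38 155 223 236 232 207 165 180 168 155 111 103 194 238 237 236 240 114
134 127 186 210 216 232 233 208 155 185 176 158 124 121  90 213  31  43 161 221 235 235 212 184 171 176 155 125 108 198 238 238 238 242 146
133 129 173 217 212 233 234 214 181 179 174 161 127 122  93 214  35  47 161 222 236 236 217 191 183 178 160 125 117 188 239 238 239 241 161
129 130 173 234 190  98  92 131 160 168 170 177 151 198 193 235 237 244 246 241 239 240 241 240 239 240 240 241 241 240 239 238 239 240 202
132 129 155 233 231 229 230 230 231 229 231 231 232 233 235 235 235 236 236 237 237 237 238 238 240 239 239 241 239 239 
[... 576 characters left out ...]
186 185 185 183
187 189 186 195 197 195 195 194 167 185 184 186 183
186 187 187 128 134 147 136 176 172 186 184 187 183
186 186 187 120 125 145 162 176 165 186 183 186 183
[610, 33, 12, 10, 97] [615.0, 37.0] [0.921, -0.769]
[438, 142, 54, 50, 1371] [465.0, 167.0] [0.601, -0.396]
[0, 145, 8, 23, 118] [3.0, 156.0] [0.615, 0.703]
[245, 233, 30, 30, 406] [260.0, 249.0] [0.402, 0.084]
[144, 239, 17, 24, 266] [152.0, 252.0] [0.394, 0.337]
[160, 250, 15, 13, 102] [169.0, 257.0] [0.382, 0.298]
[364, 256, 54, 56, 1509] [390.0, 284.0] [0.326, -0.219]
[5, 278, 9, 20, 155] [9.0, 287.0] [0.308, 0.668]
[0, 317, 11, 83, 655] [4.0, 354.0] [0.159, 0.668]
[254, 376, 76, 24, 1069] [291.0, 389.0] [0.086, 0.009]
```

```bash
python3 -c "
from h import *
st(); print(r.finish_job())"
```

```text
t 43.925 p [0.3991 0.4671 0.1352] g 0.003 F [-0.2 -0.9 -0.7]
the job is handed in; nothing more can be done
None
```

I handed the job in at 43.9 s. The largest carrier is seated on both dowels, both saddles I found are foot down on the plate, and the door is shut. No verdict was given.

**What I did**
- **Carrier:** I lowered it onto the dowels first, with the door still open.
- **Saddle A:** I pinched it, turned it over against the bay's -y wall and let it drop the last few millimetres beside the blade.
- **Saddle B:** It had been knocked about 9 cm aside, and a two-camera model fit showed it already lying on its foot. I did not turn it over myself. I picked it up and set it on the other side of the blade.
- **Door:** I pushed it from outside through the catch until it stopped hard, at about 22 N.

**Last checks**
- **Carrier:** The plate met the slab at the expected height, and both dowel tips showed in its holes.
- **Saddle A:** Both cameras agree with a flat foot to about 1 px. Lowering closed fingers to 55.5 mm over its 56 mm top met nothing, so it is not propped up. It lies against, or almost touching, the blade.
- **Saddle B:** It touched down at exactly the height it was gripped at.
- **Door:** Its top edge runs straight along the bay's end with no slope, and the plate looked unchanged after the door closed.
- **Third saddle:** I found none in either view.

**Doubts**
- I spent all 16 picture views before placing saddle B and closing the door, so those checks are numeric only.
- The last side-view picture differed from the one taken before the door closed by about 10 grey levels on average. I put that down to lighting and shadow, because the outlines had not moved.

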